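# Sort loose optics off the laser bench

## Task

Clear the laser bench by sorting the four loose optics: both mirror mounts on posts go in the blue bin and both lens tubes go in the yellow bin, all lying flat on the bin's floor, side by side and not on top of one another. Lower each one into its bin before you let go of it; do not drop it from above. Two of them lie under the aligned beam tube, so reach in underneath from the side at a slant without bumping the tube, and leave the other loose things (driver, dust cap, wrench) where they are.

Things in the scene. Friction and masses are not known exactly. Their poses are not given: they have to be found in the camera images.
- mount_a: Mirror mount on post, lying flat, 0.24 kg: black mount 45 mm square, 40 high, mirror on top, red knobs; bare steel post 13 mm thick; foot disc 40 mm wide. Origin on the post's axis at the balance point, 20 mm above its underside; x along the post to the knobs. Along x: foot -78..-70, bare post -70..30, mount 30..75, knobs to 87 mm. Starts under the beam tube, x within 15 deg of the tube's y.
- mount_b: Mirror mount on post, lying flat, 0.24 kg: black mount 45 mm square, 40 high, mirror on top, red knobs; bare steel post 13 mm thick; foot disc 40 mm wide. Origin on the post's axis at the balance point, 20 mm above its underside; x along the post to the knobs. Along x: foot -78..-70, bare post -70..30, mount 30..75, knobs to 87 mm. Starts beside the beam tube, x within 40 deg of world x.
- lenstube_a: Lens tube, lying, 0.20 kg: black tube 30 mm thick with brass bands between two dark end plates 40 mm square, 10 thick; 100 mm long, same both ways. Origin in its middle, 20 mm above its underside; x along the tube; 80 mm of it is free. Starts under the beam tube, x within 15 deg of the tube's y.
- lenstube_b: Lens tube, lying, 0.20 kg: black tube 30 mm thick with brass bands between two dark end plates 40 mm square, 10 thick; 100 mm long, same both ways. Origin in its middle, 20 mm above its underside; x along the tube; 80 mm of it is free. Starts beside the beam tube, x within 40 deg of world x.
- bin_blue: Blue plastic bin fixed to the table, open on top, 180 mm (x) by 200 mm (y) outside, 70 mm high, walls and floor 5 mm thick. Origin at the centre of its underside; y along the longer side, z up.
- bin_yellow: Yellow plastic bin fixed to the table, open on top, 180 mm (x) by 200 mm (y) outside, 70 mm high, walls and floor 5 mm thick. Origin at the centre of its underside; y along the longer side, z up.
- beam_tube: Fixed grey tube, 70 mm thick, 460 long, level along its x (straight ahead of the robot), axis 210 mm and underside 175 mm above the table; black 80 mm square end flanges; 16 mm posts on 50 mm square feet at x = -230 and 230 mm. Origin on the table below its middle. Reach under it sideways from its left or right, slanted 30 to 45 deg; straight down is blocked.
- driver: Hex driver lying on the table, 145 mm long, red handle 20 mm thick, steel blade. Leave it. Origin on its underside where handle and blade meet; blade along +x.
- dust_cap: Round black dust cap, 54 mm in diameter, 16 mm high. Leave it. Origin at the centre of its underside.
- wrench: Steel wrench 150 mm long lying on the table. Leave it. Origin on its underside, below its middle; x along it.

How it is judged:
By the outcome, as a careful person would: the job done as asked, in the order asked, and still so for the second after the job is handed in, with the robot touching nothing.
It also fails if it takes over 72 s, if anything falls off the work surface, if the arm or the gripper's body presses on something with over 40 N, if the wrist force passes 120 N, or if a joint passes its speed limit or range.

## Robot

A 6-joint arm with a two-finger parallel gripper is mounted at the origin on the work surface. World frame = base frame: x ahead of the robot, y to its left, z up, the work surface at z = 0. Lengths are in m, angles in degrees, forces in N, time in s.
With the tool pointing down it reaches from about 0.325 to 0.9 m from the base axis. Payload 6.1 kg.
Tool frame: the origin (TCP) lies between the finger pads; the fingertips stand 17 mm ahead of it and the grasp point (between the pads) lies 2 mm behind it (finger_overhang is the distance from the TCP to the fingertips, in m); z points along the fingers, y is the direction in which the jaws open and shut (so a half turn about z gives the same grasp; the last joint's range is limited). The gripper opens to 87 mm and grips with 3 to 60 N. Pads are 19 mm wide; open, the fingers measure 117 mm over their backs; the gripper's body (75 mm by 190 mm) begins 51 mm behind the grasp point.
Start: joints at [-83.256, 12.628, 87.462, -0, 79.91, -7.225], TCP at [0.151, -0.607, 0.24] pointing down, gripper open.
Joint ranges: [-170.65, 170.65], [-52.31, 119.04], [5.05, 147.46], [-71.25, 251.25], [11.57, 151.72], [-153.62, 153.62]. Speed limits (degrees/s): [147.25, 147.25, 172.46, 180, 180, 180].

## Interface

Orientations are given as [roll, pitch, yaw] about the fixed x, y, z axes, in that order (R = Rz(yaw) Ry(pitch) Rx(roll)).
In Python, from plant import * gives the robot as it stands.
- The arm moves only by the shell command python3 -m crank 'ROWS' [FORCE]. ROWS is JSON, a list of rows, each a list of 3 entries, a list of its own where there are three numbers: the closure, from 0 (fully open) to 1 (shut), then the shift along the tool's x, y, z in m, then the turn about the tool's z in rad. In form: [[claw, [dx, dy, dz], spin], ...]. A call has 1 to 12 rows; each row shifts and turns the pose as measured when the row begins, along the tool's axes as they then stand; what a row does not reach is not made up. A row lasts 1/8 s, in which the tool goes at most 62.5 mm and 10.7 degrees, less where a joint would pass 70% of its speed; a pose out of reach is approached as far as the arm can. A call is refused whole if a number of a shift passes 0.0625 or a number of a turn 0.188, either way. A call with a gripper value outside its range is refused whole. The fingers move at their own pace and stop on an object; FORCE is the grip in N (left out, the last holds). Time passes only in rows, so rows that do not move let the fingers close. It gives the time, the measured TCP pose, the force and the opening at its end, in the units of the state.
- observe(): the state, without advancing time (a new reading comes with each control period).
- read_camera(name): name is "side" or "top" or "wrist"; returns the picture (480x640x3 uint8, red, green, blue); there is no depth.
- camera_model(name): a dict with "fx", "fy", "cx", "cy" (pixels), "dist" ([k1, k2, p1, p2, k3] as OpenCV has them; the pictures are not rectified), "eye" and "rotation" of the camera in the world. Camera axes: x right, y down, z forward; pixel columns grow to the right and rows downward; lengths in m; the calibration is good to about 2 mm. A picture is of the moment at which its call begins: read the wrist's pose just before it. camera_model takes no time and is no camera call; for the wrist camera it gives the pose at the moment of the call.
- close_job(): hands the job in, once; it reports no verdict.
The state is a dict: "clock": time; "q": joint angles; "joint_vel": joint speeds; "joint_efforts": joint torques, N m; "ee_pos": TCP position; "tool_rot": TCP orientation; "ft_force": force on the tool from outside, world axes, zero at the start; "torque": the same for the moment, N m; "gripper_width": opening from 0.0 (shut) to 1.0 (fully open).
Only numpy, scipy, OpenCV 4.12 (cv2) and the standard library are available. Lean on these libraries where they do the work, as an engineer would, in place of code of your own. Each camera call takes 0.05 s, during which the arm holds its last target.

## Working session

There is one attempt and no reset: what is moved stays moved. The work goes in short steps, Python scripts to look and compute and a shell command to move; the robot and the scene stay as the last step left them, time stands still between calls to the robot, and variables do not carry over. Pictures are saved under pics/ and viewed, and the job is handed in when it is done.

```bash
ls; mkdir -p pics
python3 - <<'E'
from plant import *
import cv2
print(observe())
for n in ("side","top","wrist"):
    m=camera_model(n); print(n,m)
    cv2.imwrite(f"pics/{n}0.png",cv2.cvtColor(read_camera(n),cv2.COLOR_RGB2BGR))
E
```

```text
pics
{'clock': 0.0, 'q': array([-8.32547266e+01,  1.26764245e+01,  8.75244863e+01, -5.96071094e-04,
        7.99095289e+01, -7.22539586e+00]), 'joint_vel': array([-0.09613034, -0.06073047,  0.03787593,  0.01145408,  0.07177967,
       -0.11638639]), 'joint_efforts': array([ 1.60950014e-03, -4.94609356e+01, -3.87382185e+01,  7.00644054e-02,
        5.69330610e-02, -1.34972925e-04]), 'ee_pos': array([ 0.15081137, -0.60593868,  0.23843624]), 'tool_rot': array([-1.79890363e+02, -1.33083339e-02,  1.39707615e+01]), 'ft_force': array([ 0.59588806,  0.33007217, -1.13820368]), 'torque': array([-0.00866957,  0.05058891,  0.04920255]), 'gripper_width': 1.0009879324033921}
side {'fx': 550.8914652093158, 'fy': 550.8914652093158, 'cx': 330.71202643614345, 'cy': 244.4469460505982, 'dist': array([-0.12159137,  0.        ,  0.        ,  0.        ,  0.        ]), 'eye': array([0.10707173, 0.6564801 , 0.6830031 ]), 'rotation': array([-127.70682172,   -1.0743271 , -143.46836386])}
top {'fx': 440.78190885984367, 'fy': 440.78190885984367, 'cx': 314.1655161860555, 'cy': 239.95018689545623, 'dist': array([0.01270835, 0.        , 0.        , 0.        , 0.        ]), 'eye': array([ 0.36943602, -0.01843118,  1.09126582]), 'rotation': array([-167.5768525 ,    0.31780032,  -83.77252047])}
wrist {'fx': 347.8078484638201, 'fy': 347.8078484638201, 'cx': 319.4998152515778, 'cy': 241.7869021520788, 'dist': array([-0.03292574,  0.        ,  0.        ,  0.        ,  0.        ]), 'eye': array([ 0.21883829, -0.58943031,  0.38365042]), 'rotation': array([165.03178039,   0.17530719, -76.06152274])}
```

View pics/side0.png

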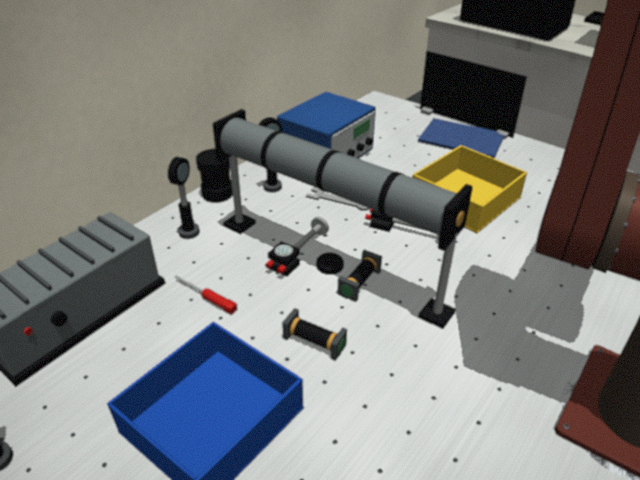

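View pics/top0.png

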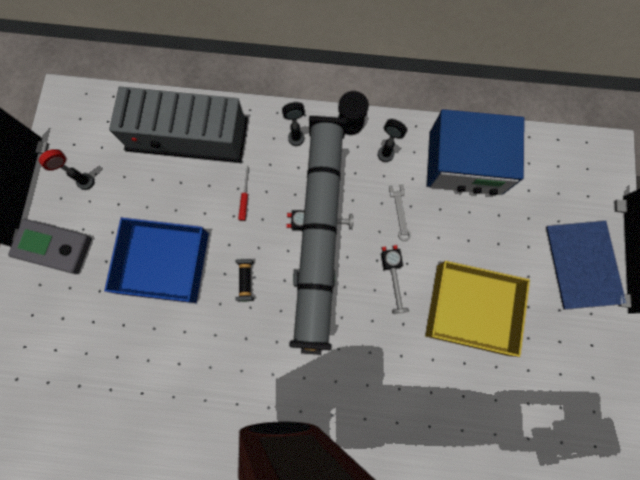

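View pics/wrist0.png

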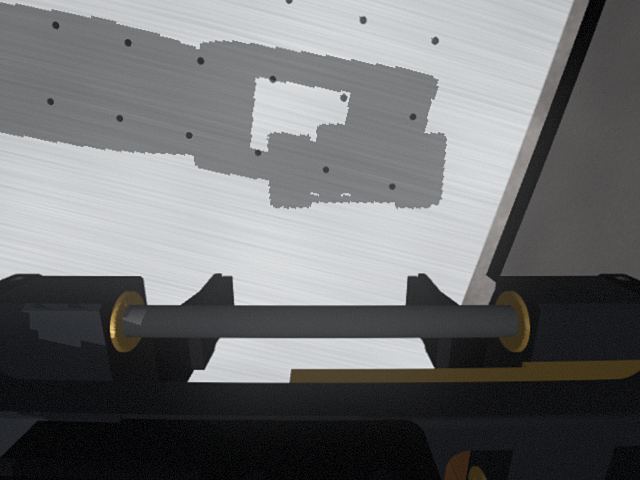

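The views show blue bin on the left and yellow on the right. `lenstube_b` is left of the beam tube at about (245,280) in the top view, and `mount_b` is right of it at about (395,280). `mount_a` shows under the tube at about (298,220) to (350,220), and `lenstube_a` is partly hidden at (297,278). Next I'll zoom in and measure.

```bash
cat > h.py <<'E'
from plant import *
import cv2, numpy as np
from scipy.spatial.transform import Rotation as Ro
def R(rpy): return Ro.from_euler('xyz',rpy,degrees=True).as_matrix()
def K(m): return np.array([[m['fx'],0,m['cx']],[0,m['fy'],m['cy']],[0,0,1.]])
def ray(m,uv):
    p=cv2.undistortPoints(np.array(uv,float).reshape(-1,1,2),K(m),np.array(m['dist'])).reshape(-1,2)
    d=np.c_[p,np.ones(len(p))]@R(m['rotation']).T
    return np.array(m['eye']),d
def onz(m,uv,z):
    e,d=ray(m,uv); t=(z-e[2])/d[:,2]; return e+d*t[:,None]
def proj(m,P):
    Rm=R(m['rotation']); t=-Rm.T@np.array(m['eye'])
    return cv2.projectPoints(np.array(P,float).reshape(-1,3),cv2.Rodrigues(Rm.T)[0],t,K(m),np.array(m['dist']))[0].reshape(-1,2)
def tri(m1,u1,m2,u2):
    e1,d1=ray(m1,[u1]);e2,d2=ray(m2,[u2]);d1=d1[0]/np.linalg.norm(d1);d2=d2[0]/np.linalg.norm(d2)
    s=np.linalg.lstsq(np.c_[d1,-d2],e2-e1,rcond=None)[0]
    a=e1+s[0]*d1;b=e2+s[1]*d2; return (a+b)/2,np.linalg.norm(a-b)
def snap(n,tag):
    m=camera_model(n); im=cv2.cvtColor(read_camera(n),cv2.COLOR_RGB2BGR); cv2.imwrite(f"pics/{tag}.png",im); return m,im
E
python3 - <<'E'
from h import *
top=cv2.imread('pics/top0.png'); side=cv2.imread('pics/side0.png')
c=top[180:360,220:420]; cv2.imwrite('pics/topc.png',cv2.resize(c,None,fx=4,fy=3.333,interpolation=cv2.INTER_CUBIC) if 0 else cv2.resize(c[:150],None,fx=4,fy=4,interpolation=cv2.INTER_CUBIC))
c=side[200:360,240:440]; cv2.imwrite('pics/sidec.png',cv2.resize(c[:150],None,fx=4,fy=4,interpolation=cv2.INTER_CUBIC))
mt=camera_model('top')
hsv=cv2.cvtColor(top,cv2.COLOR_BGR2HSV)
for n,lo,hi,roi in (('yellow',(20,120,60),(35,255,255),(420,250,540,365)),('blue',(105,150,60),(125,255,255),(95,205,220,310))):
    mk=cv2.inRange(hsv,lo,hi); z=np.zeros_like(mk); x0,y0,x1,y1=roi; z[y0:y1,x0:x1]=mk[y0:y1,x0:x1]
    cs=cv2.findContours(z,cv2.RETR_EXTERNAL,cv2.CHAIN_APPROX_NONE)[0]; k=max(cs,key=cv2.contourArea)
    k=cv2.convexHull(k)
    q=cv2.approxPolyDP(k,8,True).reshape(-1,2); print(n,q.tolist()); print(onz(mt,q,.07).round(3))
E
```

```text
yellow [[438, 265], [528, 279], [518, 356], [426, 335]]
[[ 0.564 -0.283  0.07 ]
 [ 0.554 -0.49   0.07 ]
 [ 0.378 -0.469  0.07 ]
 [ 0.401 -0.263  0.07 ]]
blue [[202, 229], [190, 301], [105, 289], [122, 218]]
[[0.59  0.281 0.07 ]
 [0.419 0.28  0.07 ]
 [0.425 0.48  0.07 ]
 [0.597 0.476 0.07 ]]
```

View pics/topc.png

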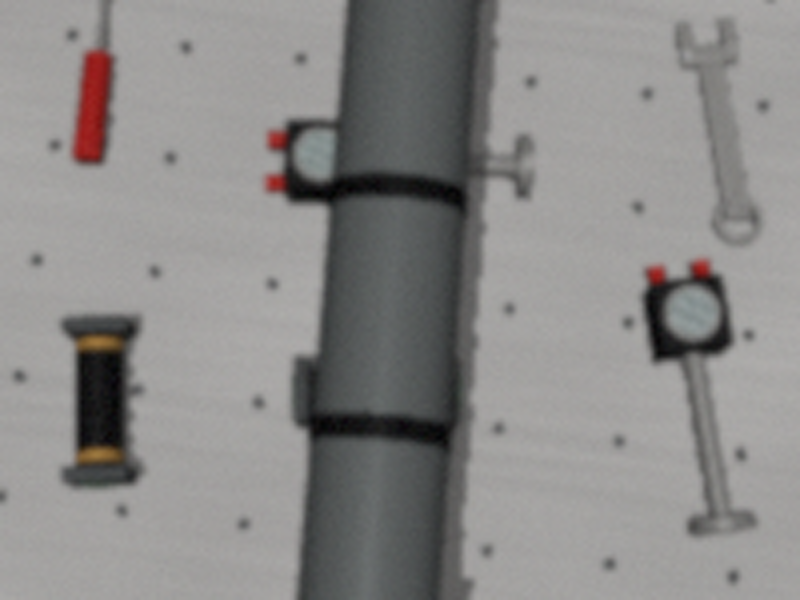

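View pics/sidec.png

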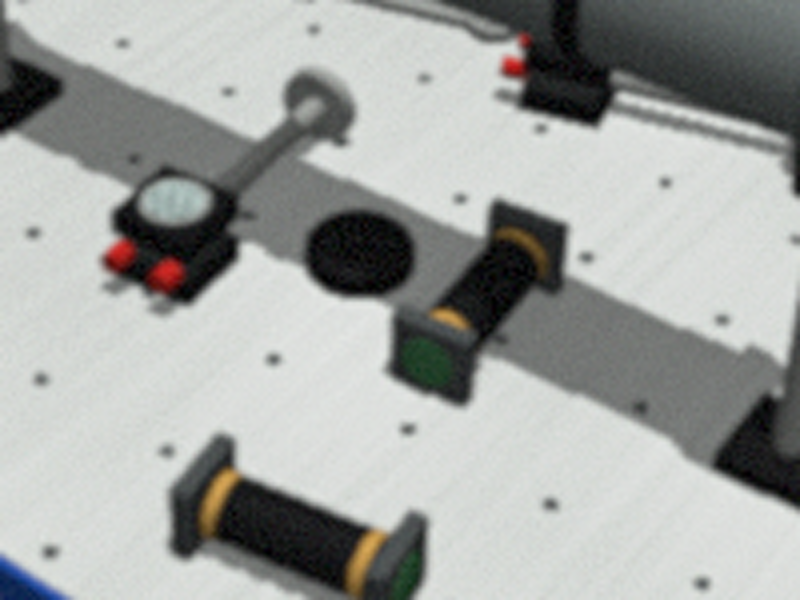

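Run:
```python
from h import *
mt=camera_model('top'); ms=camera_model('side')
T=lambda *p:[(220+u/4-.375,180+v/4-.375) for u,v in p]
S=lambda *p:[(240+u/4-.375,200+v/4-.375) for u,v in p]
def sh(n,m,p,z): print(n,onz(m,p,z).round(3).tolist())
sh('LB plates top-view z.04 ends',mt,T((63,325),(140,325),(63,472),(140,472)),.04)
sh('LB tube mid sides z.02',mt,T((77,400),(124,400)),.02)
sh('LB side: plate top corners z.04',ms,S((172,488),(222,437),(370,558),(420,515)),.04)
sh('MB mirror z.04',mt,T((692,312)),.04)
sh('MB post z.02..026',mt,T((693,358),(720,510)),.025)
sh('MB foot ends z.02',mt,T((690,526),(753,520)),.02)
sh('MB mount corners .04',mt,T((645,290),(722,278),(733,345),(655,360)),.04)
sh('MA mirror top z.04',mt,T((318,155)),.04)
sh('MA mirror side z.04',ms,S((175,202)),.04)
sh('MA mount side corners z.04',ms,S((114,215),(168,168),(238,205),(185,250)),.04)
sh('MA foot top-view .02',mt,T((525,137),(525,198)),.02)
sh('MA post near foot .02',mt,T((490,165)),.02)
sh('MA disc side ctr .02',ms,S((320,105)),.02)
sh('LA front plate bar .04',ms,S((398,312),(410,303),(480,333),(470,345)),.04)
sh('LA back plate top',ms,S((492,202),(567,228)),.04)
sh('LA topview front plate',mt,T((298,355),(296,425)),.04)
sh('cap side top z.016',ms,S((360,245)),.016)
g=[(314,350),(298,347),(330,350)]
sh('tube flange near top z.25 ',mt,[(291,343),(329,350)],.25)
sh('tube flange far z.25 ',mt,[(310,118),(345,120)],.25)
sh('foot near side',ms,[(420,311),(441,325),(457,309),(434,297)],0.003)
sh('foot far side',ms,[(221,223),(236,231),(254,220),(238,213)],0.003)
sh('tube edges topview z.21',mt,[(305,300),(334,300),(313,130),(342,130)],.21)
sh('mons',mt,[(628,190),(630,310)],.1)
```

```text
LB plates top-view z.04 ends [[0.527, 0.196, 0.04], [0.532, 0.15, 0.04], [0.44, 0.183, 0.04], [0.444, 0.138, 0.04]]
LB tube mid sides z.02 [[0.485, 0.185, 0.02], [0.488, 0.157, 0.02]]
LB side: plate top corners z.04 [[0.532, 0.193, 0.04], [0.535, 0.157, 0.04], [0.447, 0.174, 0.04], [0.444, 0.144, 0.04]]
MB mirror z.04 [[0.576, -0.181, 0.04]]
MB post z.02..026 [[0.55, -0.186, 0.025], [0.461, -0.208, 0.025]]
MB foot ends z.02 [[0.45, -0.192, 0.02], [0.457, -0.229, 0.02]]
MB mount corners .04 [[0.586, -0.152, 0.04], [0.599, -0.197, 0.04], [0.558, -0.207, 0.04], [0.544, -0.161, 0.04]]
MA mirror top z.04 [[0.649, 0.055, 0.04]]
MA mirror side z.04 [[0.652, 0.05, 0.04]]
MA mount side corners z.04 [[0.669, 0.075, 0.04], [0.672, 0.032, 0.04], [0.628, 0.033, 0.04], [0.626, 0.074, 0.04]]
MA foot top-view .02 [[0.68, -0.072, 0.02], [0.641, -0.075, 0.02]]
MA post near foot .02 [[0.66, -0.051, 0.02]]
MA disc side ctr .02 [[0.663, -0.076, 0.02]]
LA front plate bar .04 [[0.524, 0.049, 0.04], [0.523, 0.041, 0.04], [0.487, 0.038, 0.04], [0.486, 0.047, 0.04]]
LA back plate top [[0.535, -0.042, 0.04], [0.496, -0.047, 0.04]]
LA topview front plate [[0.524, 0.053, 0.04], [0.482, 0.049, 0.04]]
cap side top z.016 [[0.582, -0.002, 0.016]]
tube flange near top z.25  [[0.354, 0.028, 0.25], [0.349, -0.044, 0.25]]
tube flange far z.25  [[0.81, 0.043, 0.25], [0.813, -0.03, 0.25]]
foot near side [[0.382, -0.001, 0.003], [0.336, 0.007, 0.003], [0.332, -0.045, 0.003], [0.38, -0.048, 0.003]]
foot far side [[0.849, 0.025, 0.003], [0.803, 0.026, 0.003], [0.801, -0.026, 0.003], [0.846, -0.024, 0.003]]
tube edges topview z.21 [[0.438, 0.012, 0.21], [0.445, -0.045, 0.21], [0.804, 0.036, 0.21], [0.811, -0.026, 0.21]]
mons [[0.783, -0.705, 0.1], [0.504, -0.698, 0.1]]
```

Measured so far:

| Item | Centre (x, y) | Yaw | Check |
|---|---|---|---|
| `mount_a` | (0.655, 0.00) | 95° | mirror to foot 127 mm, expected 126.5 |
| `mount_b` | (0.525, -0.192) | 14° | mirror to foot 123 mm |
| `lenstube_a` | (0.510, 0.00) | 96° | |
| `lenstube_b` | (0.488, 0.168) | 9° | |
| Dust cap | (0.582, 0) | | |
| Blue bin | (0.508, 0.38) | about -2° | |
| Yellow bin | (0.474, -0.376) | about -6° | |

`mount_b` is first, because the tool's yaw already matches it.

```bash
cat >> h.py <<'E'
def plan(P,yaw=None):
    o=observe(); Rm=R(o['tool_rot']); d=Rm.T@(np.array(P)-o['ee_pos'])
    s=''
    if yaw is not None:
        # turn about tool z so that tool x (projected) has this yaw
        c=np.degrees(np.arctan2(Rm[1,0],Rm[0,0])); dy=(yaw-c+180)%360-180
        s=f' spin {-np.radians(dy):.3f} (cur yaw {c:.1f})'
    print('t',round(o['clock'],2),'pos',o['ee_pos'].round(4),'rot',o['tool_rot'].round(1),'q',o['q'].round(1),'w',round(o['gripper_width'],3),'f',o['ft_force'].round(1),'axis',Rm[:,2].round(3))
    print('  shift',d.round(4),'rows@50mm',round(np.linalg.norm(d)/.05,2),s)
E
python3 -c "
from h import *
plan([.522,-.193,.15],14)"
```

```text
t 0.15 pos [ 0.1508 -0.6061  0.2387] rot [-179.9   -0.    14. ] q [-83.3  12.7  87.5  -0.   79.9  -7.2] w 1.0 f [-0.3 -0.2 -0.1] axis [-0.     0.001 -1.   ]
  shift [ 0.4599 -0.3111  0.0892] rows@50mm 11.25  spin -0.001 (cur yaw 14.0)
```

```bash
python3 -m crank '[[0.3,[0.038,-0.026,0.005],0],[0.3,[0.038,-0.026,0.005],0],[0.3,[0.038,-0.026,0.005],0],[0.3,[0.038,-0.026,0.005],0],[0.3,[0.038,-0.026,0.005],0],[0.3,[0.038,-0.026,0.005],0],[0.3,[0.038,-0.026,0.005],0],[0.3,[0.038,-0.026,0.005],0],[0.3,[0.038,-0.026,0.005],0],[0.3,[0.038,-0.026,0.005],0],[0.3,[0.038,-0.026,0.005],0]]' 40; python3 -c "
from h import *
plan([.522,-.193,.15],14)"
```

```text
clock: 1.52
ee_pos: [0.4949, -0.2174, 0.18]
tool_rot: [-179.8, 0.0, 13.6]
ft_force: [0.3, 0.2, 0.3]
gripper_width: 0.701
t 1.52 pos [ 0.4949 -0.2174  0.18  ] rot [-179.8    0.    13.6] q [-3.220e+01  4.100e+00  1.035e+02  1.000e-01  7.250e+01  4.420e+01] w 0.701 f [0.3 0.2 0.3] axis [-0.001  0.003 -1.   ]
  shift [ 0.0321 -0.0173  0.0301] rows@50mm 0.95  spin -0.007 (cur yaw 13.6)
```

```bash
python3 -m crank '[[0.3,[0.032,-0.017,0.015],-0.007],[0.3,[0.002,-0.001,0.015],0],[0.3,[0,0,0],0]]'; python3 -c "
from h import *
plan([.522,-.193,.022],14)
m,im=snap('wrist','w1')
o=observe()
print(proj(m,[[.525,-.192,.026],[.4535,-.2105,.02],[.573,-.18,.04]]).round(1), proj(m,[o['ee_pos']]))"
```

```text
clock: 1.9
ee_pos: [0.5249, -0.1881, 0.1479]
tool_rot: [-179.7, 0.1, 14.3]
ft_force: [0.2, -0.8, -1.0]
gripper_width: 0.698
t 1.9 pos [ 0.5249 -0.1881  0.1479] rot [-1.797e+02  1.000e-01  1.430e+01] q [-2.790e+01  8.500e+00  1.025e+02  1.000e-01  6.930e+01  4.780e+01] w 0.698 f [ 0.2 -0.8 -1. ] axis [-0.003  0.004 -1.   ]
  shift [-0.0038  0.0046  0.1259] rows@50mm 2.52  spin 0.005 (cur yaw 14.3)
[[325.3 240.9]
 [325.3 321.3]
 [326.1 179.4]] [[321.00369385 308.32898887]]
```

View pics/w1.png

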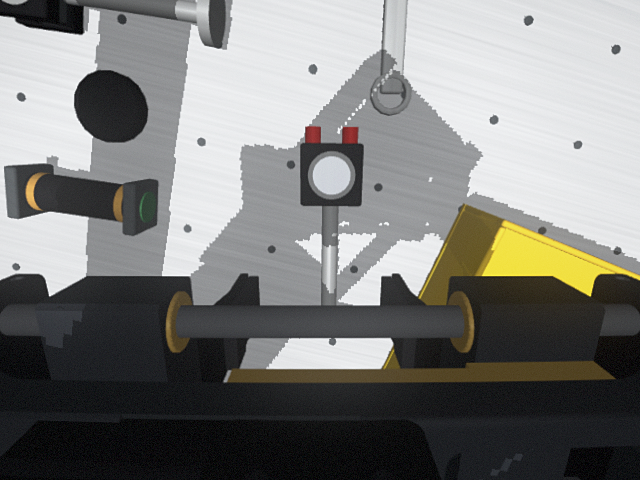

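The wrist view shows `mount_b` centred near u=330, with its mirror at (331,175). The cap is at (111,105) and `lenstube_a` runs from (27,190) to (140,207).

```bash
python3 -c "
from h import *
m=camera_model('wrist')
print(onz(m,[(331,175)],.04),onz(m,[(330,215),(329,260)],.025))
print('cap',onz(m,[(111,105)],.016))
print('LA plates top corners z.04',onz(m,[(4,169),(47,165),(121,182),(158,178)],.04).round(3).tolist())
print('LA axis top z.035',onz(m,[(33,186),(118,199)],.02).round(3).tolist())
"
```

```text
[[ 0.57737475 -0.1832541   0.04      ]] [[ 0.54629956 -0.19099279  0.025     ]
 [ 0.51024329 -0.19957325  0.025     ]]
cap [[ 0.58632923 -0.00832065  0.016     ]]
LA plates top corners z.04 [[0.524, 0.053, 0.04], [0.534, 0.02, 0.04], [0.535, -0.035, 0.04], [0.545, -0.062, 0.04]]
LA axis top z.035 [[0.51, 0.046, 0.02], [0.516, -0.024, 0.02]]
```

```bash
python3 -m crank '[[0.3,[-0.004,0.006,0.03],0.005],[0.3,[0,0,0.04],0],[0.3,[0,0,0.035],0],[0.3,[0,0,0.018],0],[0.3,[0,0,0.004],0]]' 40; python3 -c "
from h import *
plan([.522,-.195,.022],13.5)"
```

```text
clock: 2.58
ee_pos: [0.5234, -0.2027, 0.0241]
tool_rot: [179.8, -0.3, 13.5]
ft_force: [0.6, 0.2, -0.1]
gripper_width: 0.702
t 2.58 pos [ 0.5234 -0.2027  0.0241] rot [179.8  -0.3  13.5] q [-2.930e+01  1.850e+01  1.058e+02  1.000e-01  5.540e+01  4.720e+01] w 0.702 f [ 0.6  0.2 -0.1] axis [ 0.006 -0.002 -1.   ]
  shift [ 0.0004 -0.0079  0.0021] rows@50mm 0.16  spin -0.000 (cur yaw 13.5)
```

```bash
python3 -m crank '[[0.3,[0,-0.008,0.002],0],[0.4,[0,0,0],0]]' 40; python3 -c "
from h import *
plan([.522,-.195,.022],13.5)"
```

```text
clock: 2.82
ee_pos: [0.5226, -0.1956, 0.0241]
tool_rot: [179.7, -0.4, 13.4]
ft_force: [0.4, 0.6, 1.3]
gripper_width: 0.655
t 2.83 pos [ 0.5226 -0.1956  0.0241] rot [179.7  -0.4  13.4] q [-2.870e+01  1.800e+01  1.064e+02  1.000e-01  5.510e+01  4.780e+01] w 0.655 f [0.4 0.6 1.3] axis [ 0.008 -0.003 -1.   ]
  shift [-0.0004 -0.0007  0.0021] rows@50mm 0.04  spin -0.001 (cur yaw 13.4)
```

```bash
python3 -m crank '[[1,[0,0,0.001],0],[1,[0,0,0],0],[1,[0,0,0],0],[1,[0,0,0],0],[1,[0,0,0],0],[1,[0,0,-0.02],0],[1,[0,0,-0.04],0]]' 50; python3 -c "
from h import *
plan([.522,-.195,.30],13.5)"
```

```text
clock: 3.7
ee_pos: [0.5201, -0.1939, 0.0834]
tool_rot: [179.9, -0.2, 13.5]
ft_force: [0.1, -0.0, -2.4]
gripper_width: 0.134
t 3.7 pos [ 0.5201 -0.1939  0.0834] rot [179.9  -0.2  13.5] q [-2.860e+01  1.260e+01  1.055e+02  1.000e-01  6.180e+01  4.780e+01] w 0.134 f [ 0.1 -0.  -2.4] axis [ 0.003 -0.001 -1.   ]
  shift [ 0.0023  0.0018 -0.2166] rows@50mm 4.33  spin -0.000 (cur yaw 13.5)
```

```bash
python3 -m crank '[[1,[0,0,-0.04],0],[1,[0,0,-0.04],-0.1],[1,[0,0,-0.04],-0.18],[1,[0,0,-0.04],-0.18],[1,[0,0,-0.04],-0.18],[1,[0,0,-0.04],-0.18],[1,[0,0,-0.04],-0.18],[1,[0,0,-0.02],-0.18],[1,[0,0,0],-0.15]]'; python3 -c "
from h import *
plan([.55,.37,.36],88)"
```

```text
clock: 4.82
ee_pos: [0.5154, -0.1917, 0.4061]
tool_rot: [179.4, 0.3, 92.2]
ft_force: [-0.1, -0.8, -3.9]
gripper_width: 0.133
t 4.83 pos [ 0.5154 -0.1917  0.4061] rot [179.4   0.3  92.2] q [-28.7  -1.4  85.    0.1  95.7 -30.8] w 0.133 f [-0.1 -0.8 -3.9] axis [ 0.011 -0.005 -1.   ]
  shift [0.5602 0.0555 0.0438] rows@50mm 11.29  spin 0.073 (cur yaw 92.2)
```

```bash
python3 -m crank '[[1,[0.03,0.004,0],0.01],[1,[0.055,0.005,0],0.01],[1,[0.055,0.005,0],0.01],[1,[0.055,0.005,0],0.01],[1,[0.055,0.005,0],0.01],[1,[0.055,0.005,0],0.01],[1,[0.055,0.005,0],0.01],[1,[0.055,0.005,0],0],[1,[0.055,0.005,0],0],[1,[0.055,0.005,0],0],[1,[0.03,0.003,0.02],0],[1,[0,0,0.02],0]]'; python3 -c "
from h import *
plan([.55,.37,.17],88)
m,im=snap('wrist','w2'); snap('top','t2')"
```

```text
clock: 6.32
ee_pos: [0.5672, 0.3792, 0.3751]
tool_rot: [178.9, 0.2, 88.0]
ft_force: [0.8, -1.3, -4.2]
gripper_width: 0.128
t 6.33 pos [0.5672 0.3792 0.3751] rot [178.9   0.2  88. ] q [27.5 17.4 67.4 -0.7 94.3 29.5] w 0.128 f [ 0.8 -1.3 -4.2] axis [ 0.018 -0.004 -1.   ]
  shift [-0.009  -0.0206  0.2048] rows@50mm 4.12  spin -0.001 (cur yaw 88.0)
```

View pics/w2.png

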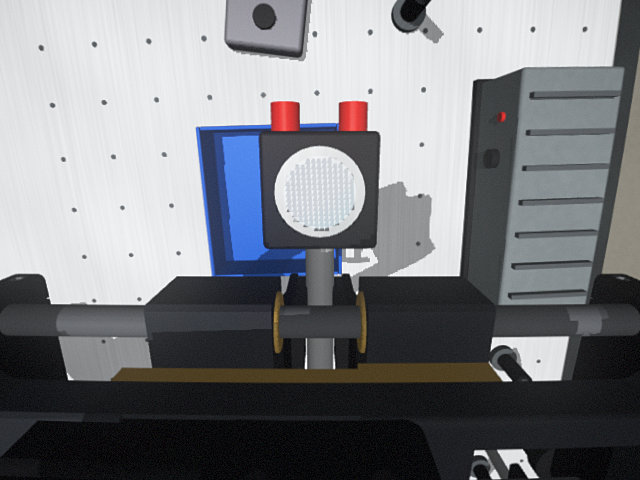

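View pics/t2.png

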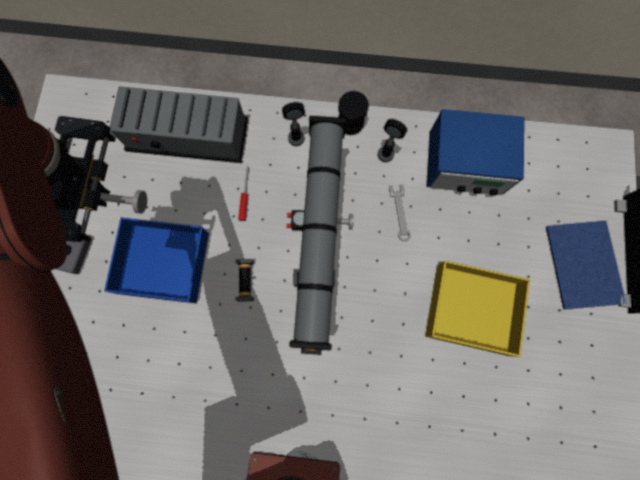

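`mount_b` hangs level in the jaws. The blue rim's left corners are visible at (198,127) and (213,275).

```bash
python3 -c "
from h import *
m=camera_model('wrist')
print(onz(m,[(198,127),(213,275),(340,124),(341,270)],.07).round(3))
plan([.55,.37,.14],88)
"
```

```text
[[0.425 0.477 0.07 ]
 [0.421 0.284 0.07 ]
 [0.6   0.474 0.07 ]
 [0.596 0.284 0.07 ]]
t 6.42 pos [0.5668 0.3765 0.3727] rot [179.2   0.4  87.8] q [27.3 17.4 67.7 -0.8 94.4 29.4] w 0.132 f [-0.9 -1.  -3.4] axis [ 0.014 -0.007 -1.   ]
  shift [-0.0055 -0.02    0.2325] rows@50mm 4.67  spin -0.003 (cur yaw 87.8)
```

```bash
python3 -m crank '[[1,[-0.005,-0.017,0.04],0],[1,[0,0,0.05],0],[1,[0,0,0.05],0],[1,[0,0,0.05],0],[1,[0,0,0.02],0],[1,[0,0,0],0]]'; python3 -c "
from h import *
plan([.551,.372,.03],88.2)
"
```

```text
clock: 7.18
ee_pos: [0.5568, 0.3626, 0.1678]
tool_rot: [178.6, 0.2, 87.3]
ft_force: [0.1, -0.2, -2.4]
gripper_width: 0.135
t 7.17 pos [0.5568 0.3626 0.1678] rot [178.6   0.2  87.3] q [26.7 20.3 86.  -0.9 72.6 29.7] w 0.135 f [ 0.1 -0.2 -2.4] axis [ 0.025 -0.005 -1.   ]
  shift [ 0.0097 -0.0097  0.1375] rows@50mm 2.76  spin -0.016 (cur yaw 87.3)
```

```bash
python3 -m crank '[[1,[0.01,-0.007,0.03],-0.016],[1,[0,0,0.04],0],[1,[0,0,0.025],0],[1,[0,0,0],0]]'; python3 -c "
from h import *
plan([.551,.372,.028],88.2)
"
```

```text
clock: 7.68
ee_pos: [0.5618, 0.3755, 0.0856]
tool_rot: [177.6, -0.3, 88.1]
ft_force: [-0.2, -0.8, -2.1]
gripper_width: 0.13
t 7.67 pos [0.5618 0.3755 0.0856] rot [177.6  -0.3  88.1] q [27.5 25.9 88.1 -1.  63.7 29.9] w 0.13 f [-0.2 -0.8 -2.1] axis [ 0.043  0.004 -0.999]
  shift [-0.0042 -0.0131  0.057 ] rows@50mm 1.17  spin -0.002 (cur yaw 88.1)
```

```bash
python3 -m crank '[[1,[-0.004,-0.012,0.015],0],[1,[0,-0.002,0.02],0],[1,[0,-0.002,0.01],0],[1,[0,0,0.005],0]]'; python3 -c "
from h import *
plan([.551,.372,.028],88.2)
"
```

```text
clock: 8.18
ee_pos: [0.5554, 0.3756, 0.0444]
tool_rot: [176.7, -0.8, 88.1]
ft_force: [-0.4, 0.4, -2.4]
gripper_width: 0.13
t 8.18 pos [0.5554 0.3756 0.0444] rot [176.7  -0.8  88.1] q [27.8 27.6 90.7 -1.1 58.4 30.3] w 0.13 f [-0.4  0.4 -2.4] axis [ 0.058  0.011 -0.998]
  shift [-0.0039 -0.0052  0.0161] rows@50mm 0.35  spin -0.002 (cur yaw 88.1)
```

```bash
python3 -m crank '[[1,[-0.003,-0.005,0.012],0],[1,[0,0,0.006],0]]'; python3 -c "
from h import *
plan([.551,.372,.028],88.2)
"
```

```text
clock: 8.43
ee_pos: [0.5532, 0.3734, 0.0299]
tool_rot: [176.6, -0.8, 88.1]
ft_force: [-16.7, -11.7, 40.2]
gripper_width: 0.135
t 8.43 pos [0.5532 0.3734 0.0299] rot [176.6  -0.8  88.1] q [27.8 28.3 91.5 -1.2 56.7 30.3] w 0.135 f [-16.7 -11.7  40.2] axis [ 0.061  0.012 -0.998]
  shift [-0.0015 -0.0022  0.0017] rows@50mm 0.06  spin -0.002 (cur yaw 88.1)
```

```bash
python3 -m crank '[[0.65,[0,0,-0.001],0],[0.65,[0,0,0],0],[0.65,[0,0,-0.03],0],[0.65,[0,0,-0.05],0],[0.65,[0,0,-0.05],0],[0.65,[0,0,-0.05],0],[0.65,[0,0,-0.05],0]]'; python3 -c "
from h import *
plan([.488,.168,.16],9)
m,im=snap('wrist','w3')"
```

```text
clock: 9.3
ee_pos: [0.5367, 0.3691, 0.2601]
tool_rot: [177.0, -0.5, 88.1]
ft_force: [1.0, 0.8, -0.5]
gripper_width: 0.35
t 9.3 pos [0.5367 0.3691 0.2601] rot [177.   -0.5  88.1] q [28.1 13.4 84.3 -1.  79.4 30.2] w 0.35 f [ 1.   0.8 -0.5] axis [ 0.052  0.008 -0.999]
  shift [-0.2036 -0.0469  0.096 ] rows@50mm 4.6  spin 1.380 (cur yaw 88.1)
```

View pics/w3.png

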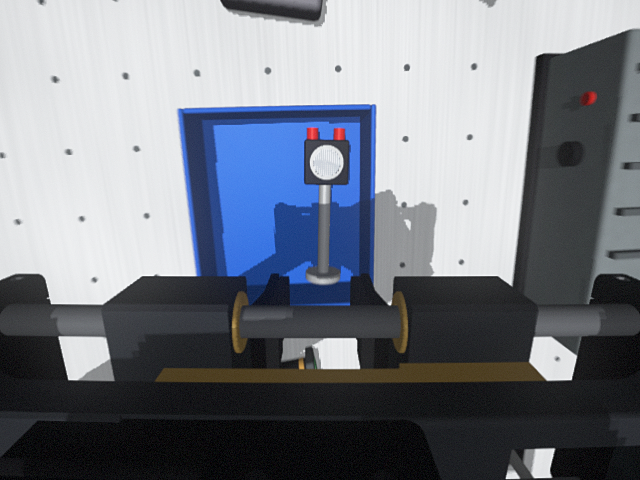

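`mount_b` is flat in the blue bin at (325,200). `lenstube_b` is next.

```bash
python3 -m crank '[[0.2,[-0.05,-0.012,0],0],[0.2,[-0.05,-0.012,0],0],[0.2,[-0.05,-0.012,0],0],[0.2,[-0.045,-0.011,0],0.1],[0.2,[0,0,0],0.18],[0.2,[0,0,0],0.18],[0.2,[0,0,0],0.18],[0.2,[0,0,0],0.18],[0.2,[0,0,0],0.18],[0.2,[0,0,0],0.18],[0.2,[0,0,0],0.18]]'; python3 -c "
from h import *
plan([.488,.168,.16],9)
m,im=snap('wrist','w4')"
```

```text
clock: 10.72
ee_pos: [0.4867, 0.1723, 0.2631]
tool_rot: [-179.6, -4.2, 7.6]
ft_force: [0.2, 0.1, 0.6]
gripper_width: 0.8
t 10.72 pos [0.4867 0.1723 0.2631] rot [-179.6   -4.2    7.6] q [ 10.6  -6.7 105.1   0.2  77.3  93. ] w 0.8 f [0.2 0.1 0.6] axis [ 0.072  0.016 -0.997]
  shift [-0.007   0.0051  0.1028] rows@50mm 2.06  spin -0.024 (cur yaw 7.6)
```

View pics/w4.png

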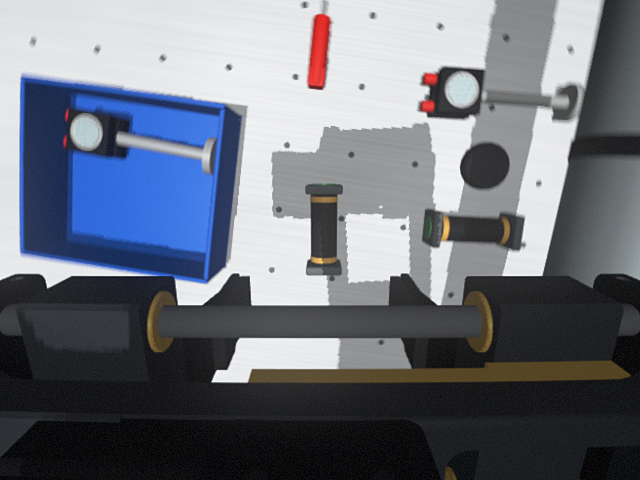

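The view shows mount_b lying in the blue bin, `lenstube_b` at (323,228), `mount_a` from (461,90) to (567,102), the cap at (485,165) and `lenstube_a` at (472,230). I'll refine all of them from this picture.

```bash
python3 -c "
from h import *
im=cv2.imread('pics/w4.png'); c=im[40:290,290:600]; cv2.imwrite('pics/w4c.png',cv2.resize(c,None,fx=2.4,fy=2.4,interpolation=cv2.INTER_CUBIC))
m=camera_model('wrist')
print('LB',onz(m,[(323,229)],.035),onz(m,[(324,200),(323,262)],.035))
print('MA mirror',onz(m,[(461,90)],.04),'foot',onz(m,[(567,102)],.02))
print('cap',onz(m,[(485,164)],.016))
print('LA bands',onz(m,[(446,229),(503,232)],.03))
"
```

```text
LB [[0.48858165 0.17059361 0.035     ]] [[0.52017844 0.1735445  0.035     ]
 [0.4515766  0.16585826 0.035     ]]
MA mirror [[0.64878464 0.04973159 0.04      ]] foot [[ 0.6583344  -0.07481428  0.02      ]]
cap [[ 5.81759240e-01 -4.51847475e-04  1.60000000e-02]]
LA bands [[ 0.50520555  0.0345112   0.03      ]
 [ 0.51006386 -0.02997121  0.03      ]]
```

View pics/w4c.png

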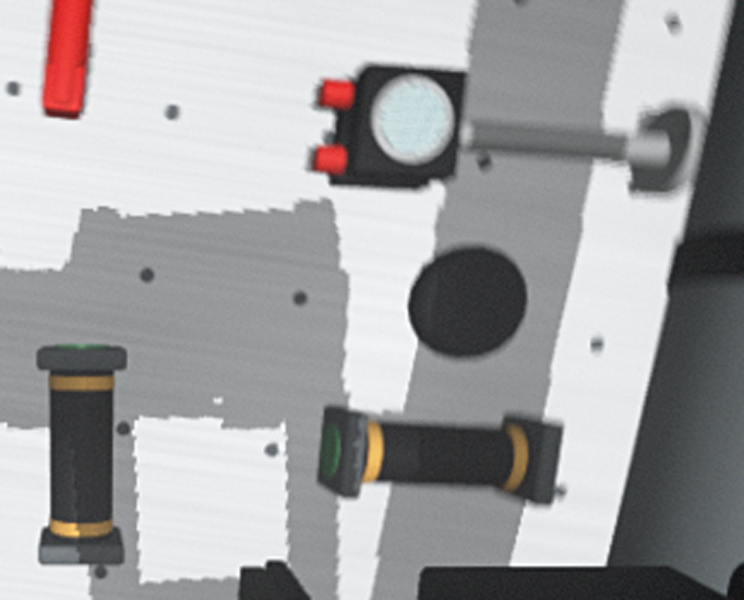

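```bash
python3 -m crank '[[0.2,[-0.015,0.003,0.03],0],[0.2,[0,0,0.045],0],[0.2,[0,0,0.045],0],[0.2,[0,0,0.03],0],[0.2,[0,0,0],0]]'; python3 -c "
from h import *
plan([.488,.168,.026],7.5)"
```

```text
clock: 11.4
ee_pos: [0.4844, 0.1701, 0.109]
tool_rot: [-179.6, -4.5, 8.0]
ft_force: [-0.3, 0.3, 0.1]
gripper_width: 0.798
t 11.4 pos [0.4844 0.1701 0.109 ] rot [-179.6   -4.5    8. ] q [ 10.4   1.8 114.4   0.2  59.3  92.3] w 0.798 f [-0.3  0.3  0.1] axis [ 0.077  0.017 -0.997]
  shift [-0.0033  0.0031  0.083 ] rows@50mm 1.66  spin 0.009 (cur yaw 8.0)
```

```bash
python3 -m crank '[[0.2,[-0.004,0.003,0.03],0.009],[0.2,[0,0,0.032],0],[0.2,[0,0,0.015],0],[0.2,[0,0,0.002],0]]'; python3 -c "
from h import *
plan([.488,.168,.026],7.5)"
```

```text
clock: 11.9
ee_pos: [0.4924, 0.169, 0.0345]
tool_rot: [-179.6, -5.1, 7.8]
ft_force: [0.2, 0.5, 0.3]
gripper_width: 0.802
t 11.9 pos [0.4924 0.169  0.0345] rot [-179.6   -5.1    7.8] q [ 10.1   9.5 115.7   0.3  49.7  92.1] w 0.802 f [0.2 0.5 0.3] axis [ 0.087  0.019 -0.996]
  shift [-0.0052  0.0004  0.0081] rows@50mm 0.19  spin 0.005 (cur yaw 7.8)
```

```bash
python3 -m crank '[[0.2,[-0.004,0,0.008],0],[1,[0,0,0.001],0],[1,[0,0,0],0],[1,[0,0,0],0],[1,[0,0,0],0],[1,[0,0,0],0],[1,[0,0,-0.02],0],[1,[0,0,-0.04],0]]' 40; python3 -c "
from h import *
plan([.488,.168,.36],7.5)"
```

```text
clock: 12.9
ee_pos: [0.4826, 0.1673, 0.0853]
tool_rot: [-179.6, -4.9, 7.9]
ft_force: [0.6, 0.1, -1.0]
gripper_width: 0.334
t 12.9 pos [0.4826 0.1673 0.0853] rot [-179.6   -4.9    7.9] q [ 10.1   3.3 115.8   0.2  56.   92.1] w 0.334 f [ 0.6  0.1 -1. ] axis [ 0.084  0.019 -0.996]
  shift [ 0.0289 -0.0018 -0.2732] rows@50mm 5.5  spin 0.006 (cur yaw 7.9)
```

Got it: 29 mm opening. Lift it over the beam tube and carry it to the far end of the yellow bin without a large spin.

```bash
python3 -m crank '[[1,[0,0,-0.05],0],[1,[0.003,0,-0.05],0],[1,[0.003,0,-0.05],0],[1,[0.003,0,-0.05],0],[1,[0.003,0,-0.05],0.03],[1,[0.003,0,-0.03],0.03],[1,[0,0.02,0],0.03],[1,[0,0.04,0],0.03]]'; python3 -c "
from h import *
plan([.468,-.431,.36],-5)"
```

```text
clock: 13.9
ee_pos: [0.4751, 0.1045, 0.3751]
tool_rot: [-179.0, -4.9, 1.0]
ft_force: [-0.5, 0.8, -1.4]
gripper_width: 0.336
t 13.9 pos [0.4751 0.1045 0.3751] rot [-179.    -4.9    1. ] q [  2.5 -13.9  99.6   0.9  89.4  91.5] w 0.336 f [-0.5  0.8 -1.4] axis [ 0.085  0.019 -0.996]
  shift [-0.0177  0.5354  0.004 ] rows@50mm 10.71  spin 0.105 (cur yaw 1.0)
```

```bash
python3 -m crank '[[1,[0,0.05,0],0.02],[1,[0,0.055,0],0.02],[1,[0,0.055,0],0.02],[1,[0,0.055,0],0.02],[1,[0,0.055,0],0.02],[1,[0,0.055,0],0],[1,[0,0.055,0],0],[1,[0,0.055,0],0],[1,[0,0.05,0],0],[1,[0,0.03,0.01],0],[1,[0,0.01,0.02],0]]'; python3 -c "
from h import *
plan([.468,-.431,.13],-5)
snap('wrist','w5')
m=camera_model('wrist')"
```

```text
clock: 15.28
ee_pos: [0.4456, -0.4365, 0.3271]
tool_rot: [-178.4, -4.6, -5.0]
ft_force: [0.5, 0.8, -1.8]
gripper_width: 0.337
t 15.28 pos [ 0.4456 -0.4365  0.3271] rot [-178.4   -4.6   -5. ] q [-54.1   8.2  83.3   4.6  86.7  40.7] w 0.337 f [ 0.5  0.8 -1.8] axis [ 0.083  0.022 -0.996]
  shift [ 0.0059 -0.0018  0.1983] rows@50mm 3.97  spin -0.001 (cur yaw -5.0)
```

View pics/w5.png

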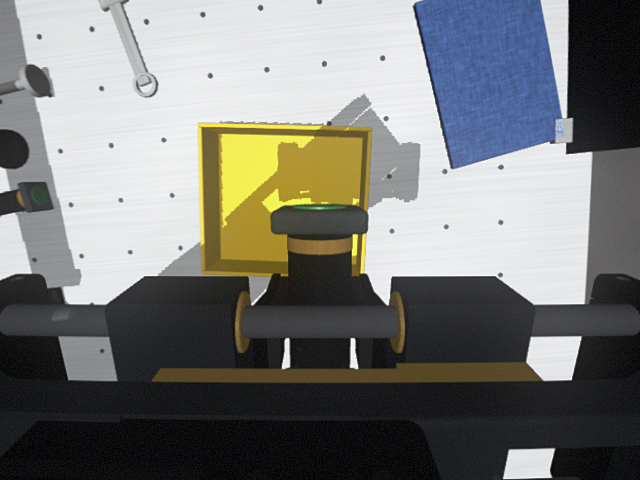

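The yellow rim's corners are at (198,124), (371,128) and (202,272), with `lenstube_b` held level above.

```bash
python3 -c "
from h import *
m=camera_model('wrist')
print(onz(m,[(198,124),(371,128),(202,272),(365,274)],.07).round(3))
plan([.468,-.433,.13],-5)"
```

```text
[[ 0.575 -0.3    0.07 ]
 [ 0.552 -0.494  0.07 ]
 [ 0.403 -0.28   0.07 ]
 [ 0.386 -0.477  0.07 ]]
t 15.32 pos [ 0.4448 -0.4356  0.3226] rot [-178.1   -4.4   -5. ] q [-54.    8.4  83.6   4.5  86.6  40.7] w 0.331 f [-1.2 -0.2 -4.9] axis [ 0.079  0.026 -0.997]
  shift [0.0081 0.0017 0.1938] rows@50mm 3.88  spin -0.001 (cur yaw -5.0)
```

```bash
python3 -c "
from h import *
im=cv2.imread('pics/t2.png')[250:370,415:545]; cv2.imwrite('pics/yb.png',cv2.resize(im,None,fx=5,fy=5,interpolation=cv2.INTER_CUBIC))"
```

```text
(no output)
```

View pics/yb.png

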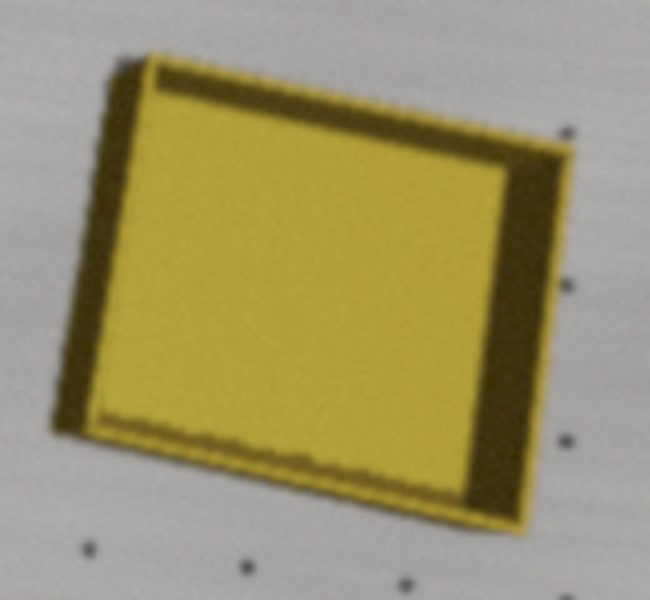

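In the top view, the true rim corners are at crop (148,53), (573,147), (527,533) and (85,432). My earlier hull had included the outer left wall, so I'll recompute.

```bash
python3 -c "
from h import *
m=camera_model('top')
p=np.array([(148,53),(573,147),(527,533),(85,432)])/5+[415-.4,250-.4]
q=onz(m,p,.07);print(q.round(3),q.mean(0).round(4))"
```

```text
[[ 0.577 -0.296  0.07 ]
 [ 0.554 -0.493  0.07 ]
 [ 0.378 -0.473  0.07 ]
 [ 0.4   -0.276  0.07 ]] [ 0.4772 -0.3847  0.07  ]
```

```bash
python3 -m crank '[[1,[0.008,0.01,0.03],0.02],[1,[0,0,0.045],0],[1,[0,0,0.045],0],[1,[0,0,0.035],0],[1,[0,0,0],0]]'; python3 -c "
from h import *
plan([.471,-.443,.033],-6.5)"
```

```text
clock: 15.95
ee_pos: [0.4652, -0.4338, 0.1606]
tool_rot: [-177.6, -4.1, -6.0]
ft_force: [0.3, 0.6, -1.4]
gripper_width: 0.331
t 15.95 pos [ 0.4652 -0.4338  0.1606] rot [-177.6   -4.1   -6. ] q [-52.5  16.5  91.6   4.9  70.8  41.9] w 0.331 f [ 0.3  0.6 -1.4] axis [ 0.075  0.034 -0.997]
  shift [-0.0024  0.0139  0.1273] rows@50mm 2.56  spin 0.009 (cur yaw -6.0)
```

```bash
python3 -m crank '[[1,[-0.003,0.013,0.03],0.009],[1,[0,0.002,0.04],0],[1,[0,0.002,0.025],0],[1,[0,0,0.005],0]]'; python3 -c "
from h import *
plan([.471,-.443,.031],-6.5)"
```

```text
clock: 16.45
ee_pos: [0.4729, -0.4481, 0.0669]
tool_rot: [-178.0, -4.5, -6.3]
ft_force: [-0.5, -0.2, -1.5]
gripper_width: 0.333
t 16.45 pos [ 0.4729 -0.4481  0.0669] rot [-178.    -4.5   -6.3] q [-52.7  24.3  92.7   5.3  61.5  41. ] w 0.333 f [-0.5 -0.2 -1.5] axis [ 0.082  0.026 -0.996]
  shift [-0.0053 -0.0037  0.0358] rows@50mm 0.73  spin 0.004 (cur yaw -6.3)
```

```bash
python3 -m crank '[[1,[-0.005,-0.004,0.015],0],[1,[0,0,0.012],0],[1,[0,0,0.005],0]]'; python3 -c "
from h import *
plan([.471,-.443,.031],-6.5)"
```

```text
clock: 16.82
ee_pos: [0.473, -0.4439, 0.0377]
tool_rot: [-178.2, -4.8, -6.2]
ft_force: [-0.2, 0.5, -1.7]
gripper_width: 0.334
t 16.82 pos [ 0.473  -0.4439  0.0377] rot [-178.2   -4.8   -6.2] q [-52.5  26.   94.    5.5  58.1  40.8] w 0.334 f [-0.2  0.5 -1.7] axis [ 0.086  0.021 -0.996]
  shift [-0.0026 -0.0005  0.0066] rows@50mm 0.14  spin 0.005 (cur yaw -6.2)
```

```bash
python3 -m crank '[[1,[-0.002,0,0.005],0],[1,[0,0,0.001],0]]'; python3 -c "
from h import *
plan([.471,-.443,.031],-6.5)"
```

```text
clock: 17.08
ee_pos: [0.4726, -0.4443, 0.0337]
tool_rot: [-178.3, -4.9, -6.2]
ft_force: [-2.6, 1.3, 4.8]
gripper_width: 0.337
t 17.07 pos [ 0.4726 -0.4443  0.0337] rot [-178.3   -4.9   -6.2] q [-52.6  26.2  94.2   5.6  57.6  40.6] w 0.337 f [-2.6  1.3  4.8] axis [ 0.088  0.02  -0.996]
  shift [-0.0019 -0.0011  0.0026] rows@50mm 0.07  spin 0.006 (cur yaw -6.2)
```

```bash
python3 -m crank '[[0.52,[0,0,0],0],[0.52,[0,0,0],0],[0.52,[0,0,-0.03],0],[0.52,[0,0,-0.05],0],[0.52,[0,0,-0.05],0],[0.52,[0,0,-0.05],0],[0.52,[0,0,-0.05],0]]'; python3 -c "
from h import *
plan([.471,-.443,.031],-6.5)
snap('wrist','w6')
snap('top','t6')"
```

```text
clock: 17.95
ee_pos: [0.45, -0.4474, 0.2635]
tool_rot: [-177.9, -4.6, -6.2]
ft_force: [1.0, 0.2, -0.0]
gripper_width: 0.476
t 17.95 pos [ 0.45   -0.4474  0.2635] rot [-177.9   -4.6   -6.2] q [-54.4  11.5  86.4   4.8  80.7  41. ] w 0.476 f [ 1.   0.2 -0. ] axis [ 0.083  0.027 -0.996]
  shift [0.0018 0.0017 0.2334] rows@50mm 4.67  spin 0.005 (cur yaw -6.2)
```

View pics/w6.png

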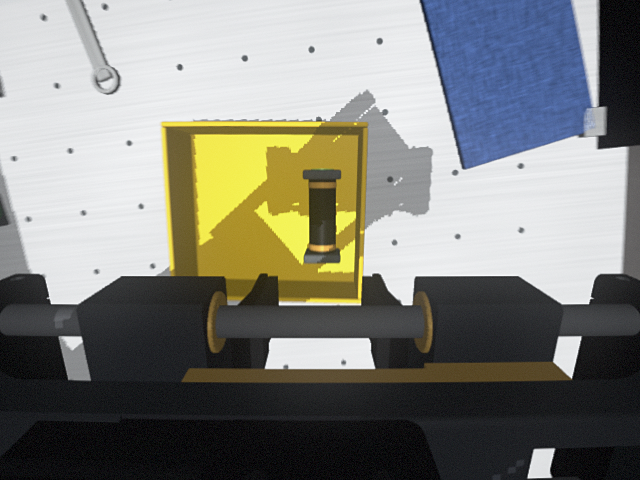

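View pics/t6.png

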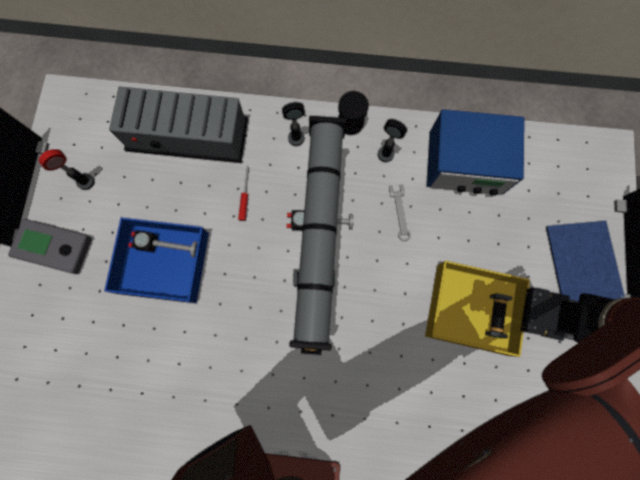

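Both "b" parts are placed flat. The rows offer no tilt command, but a pose out of reach is approached "as far as the arm can". I'll go out to the right (azimuth about -90°) and see whether pushing past the reach slants the tool toward -y.

```bash
python3 -m crank '[[0.5,[-0.055,0.022,-0.01],0],[0.5,[-0.055,0.022,-0.01],0],[0.5,[-0.055,0.022,-0.01],0],[0.5,[-0.055,0.022,-0.01],0],[0.5,[-0.055,0.022,-0.01],0],[0.5,[-0.055,0.025,-0.01],0],[0.5,[-0.04,0.055,-0.01],0],[0.5,[0,0.06,0],0],[0.5,[0,0.06,0],0],[0.5,[0,0.06,0],0]]'; python3 -c "
from h import *
plan([.05,-.95,.3],-6.5)"
```

```text
clock: 19.3
ee_pos: [0.0336, -0.781, 0.2958]
tool_rot: [-178.8, -5.1, -6.2]
ft_force: [0.6, -1.4, 1.1]
gripper_width: 0.502
t 19.3 pos [ 0.0336 -0.781   0.2958] rot [-178.8   -5.1   -6.2] q [-95.5  34.3  53.5   5.2  93.4   0.9] w 0.502 f [ 0.6 -1.4  1.1] axis [ 0.091  0.012 -0.996]
  shift [ 0.0347  0.1662 -0.0047] rows@50mm 3.4  spin 0.006 (cur yaw -6.2)
```

```bash
python3 -m crank '[[0.5,[0.01,0.05,0],0],[0.5,[0.01,0.05,0],0],[0.5,[0,0.06,0],0],[0.5,[0,0.06,0],0],[0.5,[0,0.06,0],0],[0.5,[0,0.06,0],0]]'; python3 -c "
from h import *
plan([.05,-.95,.3],-6.5)"
```

```text
clock: 20.05
ee_pos: [0.0169, -0.9613, 0.2361]
tool_rot: [174.8, -6.1, -6.3]
ft_force: [1.1, 0.1, 0.2]
gripper_width: 0.501
t 20.05 pos [ 0.0169 -0.9613  0.2361] rot [174.8  -6.1  -6.3] q [-95.7  68.9   5.2   6.2 100.6   2.3] w 0.501 f [1.1 0.1 0.2] axis [ 0.096 -0.101 -0.99 ]
  shift [ 0.0383 -0.0094 -0.0612] rows@50mm 1.46  spin 0.003 (cur yaw -6.3)
```

It works: at the reach limit the axis leaned toward -y (0.012 → -0.101). I'll keep pushing.

```bash
python3 -m crank '[[0.5,[0,0.06,0],0],[0.5,[0,0.06,0],0],[0.5,[0,0.06,-0.03],0],[0.5,[0,0.06,-0.03],0]]'; python3 -c "
from h import *
plan([.05,-.95,.3],-6.5)"
```

```text
clock: 20.55
ee_pos: [-0.0133, -1.0043, 0.2683]
tool_rot: [165.9, -7.1, -6.2]
ft_force: [-0.6, 0.2, 1.1]
gripper_width: 0.502
t 20.55 pos [-0.0133 -1.0043  0.2683] rot [165.9  -7.1  -6.2] q [-97.6  67.6   5.1   7.3  93.3   0.8] w 0.502 f [-0.6  0.2  1.1] axis [ 0.093 -0.255 -0.962]
  shift [ 0.0605 -0.0531 -0.0384] rows@50mm 1.78  spin 0.004 (cur yaw -6.2)
```

```bash
python3 -m crank '[[0.2,[0,0.03,0],0],[0.2,[0,-0.04,-0.02],0],[0.2,[0.02,-0.055,-0.02],-0.15],[0.2,[0.03,-0.05,0],-0.17],[0.2,[0.03,-0.05,0],-0.17],[0.2,[0.0,-0.05,0],-0.17],[0.2,[0,-0.05,0],-0.17]]'; python3 -c "
from h import *
plan([.3,-.6,.4],95)"
```

```text
clock: 21.42
ee_pos: [0.019, -0.7624, 0.2356]
tool_rot: [163.1, 6.8, 38.5]
ft_force: [-1.1, -1.2, 0.7]
gripper_width: 0.796
t 21.43 pos [ 0.019  -0.7624  0.2356] rot [163.1   6.8  38.5] q [-97.7  18.9  82.1   8.5  62.7 -50.1] w 0.796 f [-1.1 -1.2  0.7] axis [ 0.092 -0.298 -0.95 ]
  shift [ 0.2992  0.1044 -0.1788] rows@50mm 7.28  spin -0.985 (cur yaw 38.5)
```

```bash
python3 -m crank '[[0.2,[0,0,-0.04],-0.18],[0.2,[0,0,-0.04],-0.18],[0.2,[0,0,-0.04],-0.18],[0.2,[0,0,-0.04],-0.18],[0.2,[0,0,-0.03],-0.18],[0.2,[0,0,0],-0.09]]'; python3 -c "
from h import *
plan([.35,-.45,.43],92);plan([.62,.14,.43],92)"
```

```text
clock: 22.18
ee_pos: [0.0002, -0.7001, 0.4276]
tool_rot: [177.2, 18.4, 97.7]
ft_force: [0.1, -0.1, -0.3]
gripper_width: 0.799
t 22.18 pos [ 2.000e-04 -7.001e-01  4.276e-01] rot [177.2  18.4  97.7] q [-100.3    6.4   76.4    8.3   80.6 -108.6] w 0.799 f [ 0.1 -0.1 -0.3] axis [ 0.09  -0.305 -0.948]
  shift [ 0.1897  0.383  -0.0472] rows@50mm 8.6  spin 0.100 (cur yaw 97.7)
t 22.18 pos [ 2.000e-04 -7.001e-01  4.276e-01] rot [177.2  18.4  97.7] q [-100.3    6.4   76.4    8.3   80.6 -108.6] w 0.799 f [ 0.1 -0.1 -0.3] axis [ 0.09  -0.305 -0.948]
  shift [ 0.7101  0.7378 -0.2031] rows@50mm 20.88  spin 0.100 (cur yaw 97.7)
```

```bash
python3 -m crank '[[0.2,[0.02,0.045,-0.006],0],[0.2,[0.025,0.055,-0.007],0],[0.2,[0.025,0.055,-0.007],0],[0.2,[0.025,0.055,-0.007],0],[0.2,[0.025,0.055,-0.007],0],[0.2,[0.025,0.055,-0.007],0],[0.2,[0.03,0.05,-0.01],0],[0.2,[0.04,0.035,-0.014],0],[0.2,[0.05,0.025,-0.016],0],[0.2,[0.05,0.025,-0.016],0],[0.2,[0.05,0.025,-0.016],0],[0.2,[0.05,0.025,-0.016],0]]'; python3 -c "
from h import *
plan([.62,.14,.40],92)"
```

```text
clock: 23.68
ee_pos: [0.4469, -0.1845, 0.457]
tool_rot: [176.0, 20.7, 97.0]
ft_force: [1.3, -0.3, -0.7]
gripper_width: 0.8
t 23.68 pos [ 0.4469 -0.1845  0.457 ] rot [176.   20.7  97. ] q [-21.  -19.5  97.6 -16.2  88.3 -30.2] w 0.8 f [ 1.3 -0.3 -0.7] axis [ 0.113 -0.341 -0.933]
  shift [ 0.3016  0.2146 -0.0381] rows@50mm 7.44  spin 0.087 (cur yaw 97.0)
```

```bash
python3 -m crank '[[0.2,[0.045,0.028,-0.005],0.01],[0.2,[0.045,0.028,-0.005],0.01],[0.2,[0.045,0.028,-0.005],0.01],[0.2,[0.045,0.028,-0.005],0.01],[0.2,[0.045,0.028,-0.005],0.01],[0.2,[0.04,0.028,-0.005],0.01],[0.2,[0.01,0.01,0],0],[0.2,[0,0,0],0]]'; python3 -c "
from h import *
plan([.62,.14,.40],92)
m,_=snap('wrist','w7')
print(proj(m,[[.6495,.05,.04],[.66,-.075,.02],[.505,.05,.04]]))"
```

```text
clock: 24.68
ee_pos: [0.6018, 0.1193, 0.417]
tool_rot: [172.7, 20.4, 93.1]
ft_force: [0.1, -0.4, -0.1]
gripper_width: 0.798
t 24.68 pos [0.6018 0.1193 0.417 ] rot [172.7  20.4  93.1] q [ 15.    6.2  78.4 -21.4  92.    9.2] w 0.798 f [ 0.1 -0.4 -0.1] axis [ 0.146 -0.339 -0.929]
  shift [0.0244 0.0179 0.0114] rows@50mm 0.65  spin 0.019 (cur yaw 93.1)
[[316.75593563 153.6014735 ]
 [314.74208755 219.23435471]
 [215.34751379 148.77757093]]
```

View pics/w7.png

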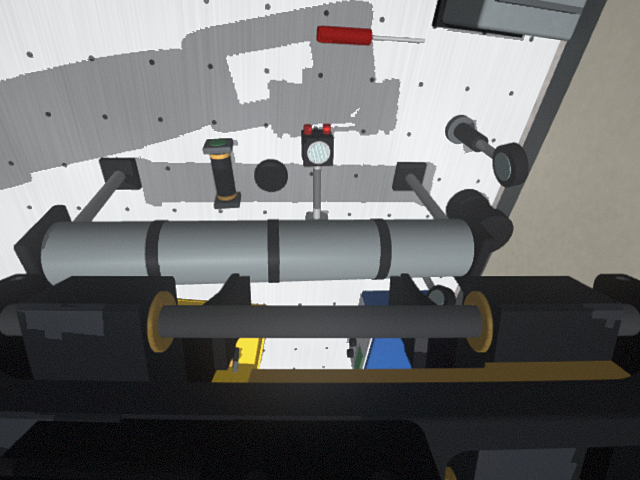

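The projections match the picture: the mirror is at (317,152), right where predicted. An unwanted 8° lean toward +x has built up, so I'll try the inner reach limit near the base to take it out.

```bash
python3 -m crank '[[0.2,[0,-0.05,0],0],[0.2,[0,-0.06,0],0],[0.2,[0,-0.06,0],0],[0.2,[-0.01,-0.06,0],0],[0.2,[-0.01,-0.06,0],0],[0.2,[-0.01,-0.06,0],0]]'; python3 -c "
from h import *
plan([.3,.05,.40],92)"
```

```text
clock: 25.48
ee_pos: [0.2501, 0.0497, 0.3862]
tool_rot: [172.2, 20.4, 92.1]
ft_force: [-0.3, 0.5, 1.7]
gripper_width: 0.795
t 25.48 pos [0.2501 0.0497 0.3862] rot [172.2  20.4  92.1] q [ 20.8 -46.2 121.  -22.4 103.   11.7] w 0.795 f [-0.3  0.5  1.7] axis [ 0.149 -0.34  -0.928]
  shift [-0.0063  0.0511 -0.0055] rows@50mm 1.04  spin 0.002 (cur yaw 92.1)
```

```bash
python3 -m crank '[[0.2,[0,-0.05,0],0],[0.2,[0,-0.05,0],0],[0.2,[0,-0.05,0],0]]'; python3 -c "
from h import *
plan([.3,.05,.40],92)"
```

```text
clock: 25.85
ee_pos: [0.1271, 0.0828, 0.3776]
tool_rot: [174.2, 22.7, 91.2]
ft_force: [-0.1, 1.2, -0.3]
gripper_width: 0.802
t 25.85 pos [0.1271 0.0828 0.3776] rot [174.2  22.7  91.2] q [ 45.9 -52.3 124.9 -22.9 117.6  34.6] w 0.802 f [-0.1  1.2 -0.3] axis [ 0.109 -0.382 -0.918]
  shift [-0.0422  0.172   0.0109] rows@50mm 3.55  spin -0.014 (cur yaw 91.2)
```

```bash
python3 -c "
from h import *
plan([.24,-.13,.40],92)"
```

```text
t 25.85 pos [0.1271 0.0828 0.3776] rot [174.2  22.7  91.2] q [ 45.9 -52.3 124.9 -22.9 117.6  34.6] w 0.802 f [-0.1  1.2 -0.3] axis [ 0.109 -0.382 -0.918]
  shift [-0.207   0.1016  0.0732] rows@50mm 4.84  spin -0.014 (cur yaw 91.2)
```

```bash
python3 -m crank '[[0.2,[0,0.055,0],0],[0.2,[-0.03,0.055,0.01],0],[0.2,[-0.05,0.015,0.018],0],[0.2,[-0.05,0,0.018],0],[0.2,[-0.05,0,0.018],0],[0.2,[-0.03,0,0.01],0]]'; python3 -c "
from h import *
plan([.1,-.05,.40],92)"
```

```text
clock: 26.6
ee_pos: [0.27, -0.1189, 0.4041]
tool_rot: [173.5, 22.7, 94.1]
ft_force: [0.8, 0.0, -0.0]
gripper_width: 0.799
t 26.6 pos [ 0.27   -0.1189  0.4041] rot [173.5  22.7  94.1] q [-19.7 -51.7 121.9 -17.8  93.8 -28.8] w 0.799 f [ 0.8  0.  -0. ] axis [ 0.141 -0.375 -0.916]
  shift [ 0.0761 -0.1605 -0.0461] rows@50mm 3.67  spin 0.036 (cur yaw 94.1)
```

```bash
python3 -m crank '[[0.2,[0.01,-0.045,-0.01],0],[0.2,[0.02,-0.045,-0.01],0],[0.2,[0.02,-0.045,-0.01],0]]'; python3 -c "
from h import *
plan([.3,.05,.40],92)"
```

```text
clock: 26.98
ee_pos: [0.2182, -0.0642, 0.4275]
tool_rot: [178.7, 22.7, 92.5]
ft_force: [0.1, 0.7, -0.3]
gripper_width: 0.8
t 26.98 pos [ 0.2182 -0.0642  0.4275] rot [178.7  22.7  92.5] q [ -4.9 -52.3 119.4 -23.4 107.  -15.8] w 0.8 f [ 0.1  0.7 -0.3] axis [ 0.04  -0.385 -0.922]
  shift [ 0.1125  0.0872 -0.0153] rows@50mm 2.86  spin 0.010 (cur yaw 92.5)
```

Pushing at the inner limit cut the x lean from 8° to 2°. A little more:

```bash
python3 -m crank '[[0.2,[0,-0.045,-0.01],0],[0.2,[0,-0.045,-0.01],0]]'; python3 -c "
from h import *
plan([.3,.05,.40],92)"
```

```text
clock: 27.22
ee_pos: [0.177, -0.0381, 0.4642]
tool_rot: [-178.4, 23.4, 92.4]
ft_force: [-0.0, 0.8, -0.3]
gripper_width: 0.799
t 27.23 pos [ 0.177  -0.0381  0.4642] rot [-178.4   23.4   92.4] q [  3.9 -52.3 115.5 -26.3 116.7 -10.1] w 0.799 f [-0.   0.8 -0.3] axis [-0.012 -0.397 -0.918]
  shift [0.1016 0.1272 0.0224] rows@50mm 3.29  spin 0.006 (cur yaw 92.4)
```

The axis is now (-0.01, -0.40, -0.92): 23° toward -y with no sideways lean. Next, `mount_a` from the left.

```bash
python3 -c "
from h import *
plan([.64,.17,.36],93.5)"
```

```text
t 27.23 pos [ 0.177  -0.0381  0.4642] rot [-178.4   23.4   92.4] q [  3.9 -52.3 115.5 -26.3 116.7 -10.1] w 0.799 f [-0.   0.8 -0.3] axis [-0.012 -0.397 -0.918]
  shift [0.2146 0.4716 0.0074] rows@50mm 10.36  spin -0.020 (cur yaw 92.4)
```

```bash
python3 -m crank '[[0.2,[0.02,0.04,0],0],[0.2,[0.022,0.05,0],0],[0.2,[0.022,0.05,0],0],[0.2,[0.022,0.05,0],0],[0.2,[0.022,0.05,0],0],[0.2,[0.022,0.05,0],0],[0.2,[0.022,0.05,0],0],[0.2,[0.022,0.05,0],0],[0.2,[0.022,0.05,0],0],[0.2,[0.02,0.035,0],0],[0.2,[0,0,0],0]]' 60; python3 -c "
from h import *
plan([.652,.126,.218],94)"
```

```text
clock: 28.6
ee_pos: [0.657, 0.1633, 0.3874]
tool_rot: [179.4, 23.2, 90.4]
ft_force: [-0.1, -0.6, -0.3]
gripper_width: 0.803
t 28.6 pos [0.657  0.1633 0.3874] rot [179.4  23.2  90.4] q [ 17.8  23.   61.9 -22.7 101.   14.1] w 0.803 f [-0.1 -0.6 -0.3] axis [ 0.012 -0.394 -0.919]
  shift [ 0.0326 -0.0069  0.1703] rows@50mm 3.47  spin -0.063 (cur yaw 90.4)
```

```bash
python3 -m crank '[[0.2,[0.015,-0.005,0.03],-0.04],[0.2,[0.01,-0.003,0.045],-0.02],[0.2,[0,0,0.045],0],[0.2,[0,0,0.025],0],[0.2,[0,0,0],0]]'; python3 -c "
from h import *
plan([.650,.046,.034],94)
m,_=snap('wrist','w8')"
```

```text
clock: 29.22
ee_pos: [0.6483, 0.1205, 0.2517]
tool_rot: [-179.8, 23.1, 93.5]
ft_force: [0.2, 1.2, 0.0]
gripper_width: 0.799
t 29.23 pos [0.6483 0.1205 0.2517] rot [-179.8   23.1   93.5] q [ 14.6  21.7  77.9 -22.7  85.7  13.9] w 0.799 f [0.2 1.2 0. ] axis [ 0.021 -0.392 -0.92 ]
  shift [ 0.0171 -0.0021  0.2294] rows@50mm 4.6  spin -0.009 (cur yaw 93.5)
```

View pics/w8.png

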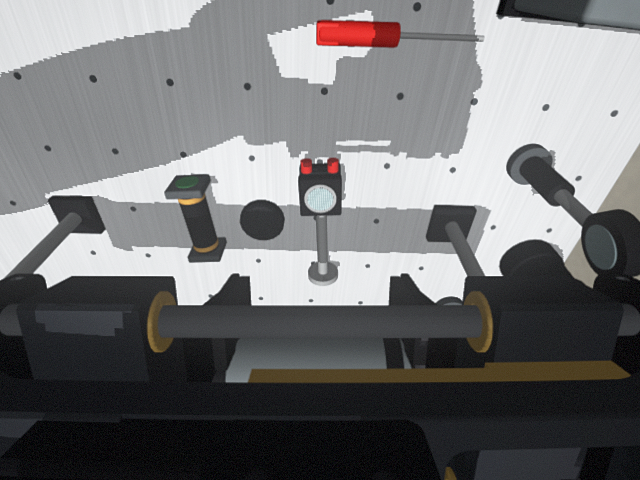

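Mirror at (320,199), foot at (323,272). The beam tube lies clear below the jaws.

```bash
python3 -c "
from h import *
m=camera_model('wrist')
print(onz(m,[(320,199)],.04),onz(m,[(321,232)],.026),onz(m,[(323,270)],.02))
print('LA plates',onz(m,[(188,181),(208,243)],.04), 'cap',onz(m,[(263,217)],.016))
print('LA bands',onz(m,[(190,201),(206,245)],.03))"
python3 -m crank '[[0.2,[0.012,-0.002,0.03],-0.009],[0.2,[0.004,0,0.045],0],[0.2,[0,0,0.045],0],[0.2,[0,0,0.03],0],[0.2,[0,0,0.01],0]]'; python3 -c "
from h import *
plan([.650,.046,.034],94)"
```

```text
[[0.65324745 0.05089508 0.04      ]] [[ 0.65769964 -0.00285502  0.026     ]] [[ 0.6645129  -0.06940226  0.02      ]]
LA plates [[ 0.51616441  0.06444992  0.04      ]
 [ 0.52576395 -0.01644665  0.04      ]] cap [[0.58804263 0.00775042 0.016     ]]
LA bands [[ 0.51023466  0.03396676  0.03      ]
 [ 0.51926612 -0.02782957  0.03      ]]
clock: 29.9
ee_pos: [0.6588, 0.0738, 0.1151]
tool_rot: [178.6, 22.9, 93.4]
ft_force: [-0.9, -0.7, 0.1]
gripper_width: 0.803
t 29.9 pos [0.6588 0.0738 0.1151] rot [178.6  22.9  93.4] q [ 10.6  26.8  86.3 -24.5  70.1  16. ] w 0.803 f [-0.9 -0.7  0.1] axis [ 0.048 -0.387 -0.921]
  shift [ 0.0065 -0.0125  0.085 ] rows@50mm 1.72  spin -0.010 (cur yaw 93.4)
```

```bash
python3 -m crank '[[0.2,[0.005,-0.009,0.03],-0.01],[0.2,[0.001,-0.001,0.03],0],[0.2,[0,0,0.015],0],[0.2,[0,0,0.001],0]]'; python3 -c "
from h import *
plan([.652,.046,.034],94)"
```

```text
clock: 30.4
ee_pos: [0.659, 0.0505, 0.0515]
tool_rot: [177.9, 22.9, 93.7]
ft_force: [-0.2, -0.5, 0.1]
gripper_width: 0.798
t 30.4 pos [0.659  0.0505 0.0515] rot [177.9  22.9  93.7] q [  8.6  30.2  89.3 -26.   62.8  17. ] w 0.798 f [-0.2 -0.5  0.1] axis [ 0.062 -0.386 -0.921]
  shift [ 0.0031 -0.0079  0.0175] rows@50mm 0.39  spin -0.005 (cur yaw 93.7)
```

```bash
python3 -m crank '[[0.2,[0.003,-0.008,0.015],-0.005],[0.4,[0,0,0.002],0]]'; python3 -c "
from h import *
plan([.652,.046,.034],94)"
```

```text
clock: 30.65
ee_pos: [0.6532, 0.0468, 0.0363]
tool_rot: [177.7, 22.9, 94.0]
ft_force: [0.3, 0.1, 0.6]
gripper_width: 0.749
t 30.65 pos [0.6532 0.0468 0.0363] rot [177.7  22.9  94. ] q [  8.3  30.6  90.8 -26.6  60.9  17.5] w 0.749 f [0.3 0.1 0.6] axis [ 0.066 -0.385 -0.921]
  shift [ 0.0002 -0.0014  0.0023] rows@50mm 0.05  spin -0.000 (cur yaw 94.0)
```

```bash
python3 -m crank '[[1,[0,0,0.002],0],[1,[0,0,0],0],[1,[0,0,0],0],[1,[0,0,0],0]]' 60; python3 -c "
from h import *
plan([.652,.046,.034],94)"
```

```text
clock: 31.15
ee_pos: [0.6541, 0.0464, 0.0353]
tool_rot: [177.6, 22.9, 94.0]
ft_force: [-1.0, -0.4, -2.1]
gripper_width: 0.508
t 31.15 pos [0.6541 0.0464 0.0353] rot [177.6  22.9  94. ] q [  8.3  30.7  90.7 -26.6  60.7  17.5] w 0.508 f [-1.  -0.4 -2.1] axis [ 0.068 -0.385 -0.921]
  shift [ 0.0003 -0.0021  0.0012] rows@50mm 0.05  spin -0.000 (cur yaw 94.0)
```

```bash
python3 -m crank '[[1,[0,0,-0.015],0],[1,[0.01,0,-0.02],0],[1,[0.03,0,-0.018],0],[1,[0.04,0,-0.017],0],[1,[0.04,0,-0.017],0],[1,[0.03,0,-0.02],0]]'; python3 -c "
from h import *
plan([.47,.42,.2],88.5)
m,_=snap('wrist','w9');snap('side','s9')"
```

```text
clock: 31.9
ee_pos: [0.6371, 0.2339, 0.0828]
tool_rot: [177.4, 22.7, 93.7]
ft_force: [0.3, -0.1, -1.9]
gripper_width: 0.512
t 31.9 pos [0.6371 0.2339 0.0828] rot [177.4  22.7  93.7] q [ 23.9  33.6  80.4 -23.2  73.   28. ] w 0.512 f [ 0.3 -0.1 -1.9] axis [ 0.07  -0.381 -0.922]
  shift [ 0.1361 -0.1462 -0.1908] rows@50mm 5.52  spin 0.091 (cur yaw 93.7)
```

View pics/w9.png

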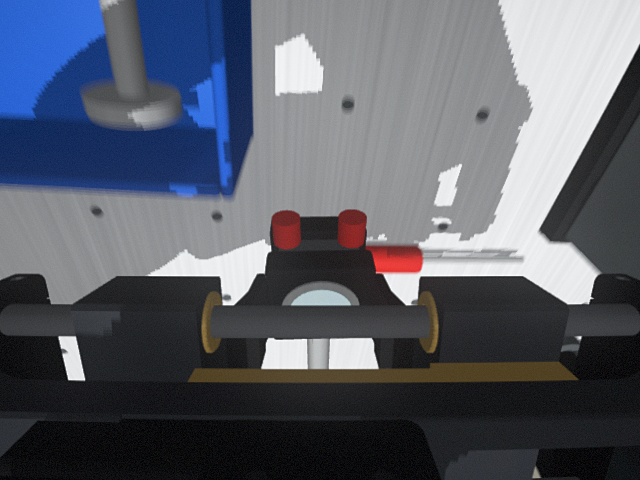

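View pics/s9.png

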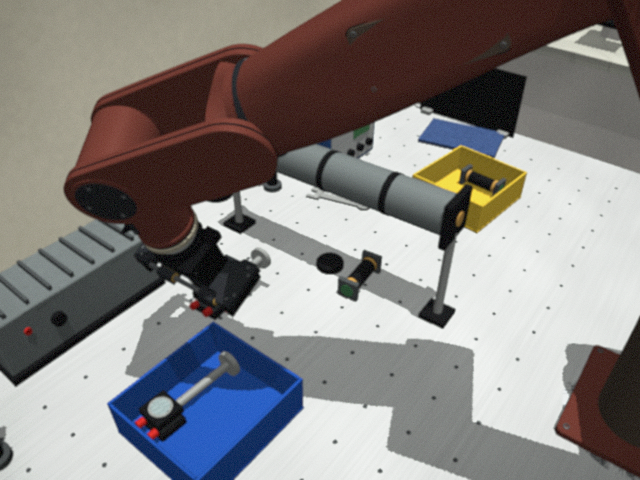

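`mount_a` is out from under the tube, held level, opening 44 mm. I'll check where `mount_b` lies in the bin before setting this one beside it.

```bash
python3 -c "
from h import *
m=camera_model('top'); w=camera_model('wrist')
print(onz(m,[(143,240)],.045),onz(m,[(193,248)],.025), 'w9 foot',onz(w,[(132,103)],.025))
plan([.476,.412,.2],93.5)"
```

```text
[[0.55316885 0.42608133 0.045     ]] [[0.54998552 0.30811102 0.025     ]] w9 foot [[0.54839752 0.30537741 0.025     ]]
t 32.0 pos [0.638  0.2369 0.0844] rot [177.2  22.5  93.8] q [ 24.1  33.5  80.3 -23.2  72.9  27.9] w 0.509 f [-0.4  0.7 -1.8] axis [ 0.075 -0.379 -0.923]
  shift [ 0.127  -0.1409 -0.1851] rows@50mm 5.3  spin 0.006 (cur yaw 93.8)
```

```bash
python3 -m crank '[[1,[0,0,-0.04],0],[1,[0,-0.02,-0.045],0],[1,[0.02,-0.035,-0.03],0],[1,[0.035,-0.035,-0.02],0],[1,[0.03,-0.03,-0.02],0],[1,[0,0,0],0]]'; python3 -c "
from h import *
plan([.476,.412,.14],93.5)"
```

```text
clock: 32.75
ee_pos: [0.4963, 0.3706, 0.1985]
tool_rot: [176.9, 22.2, 93.8]
ft_force: [0.1, 0.3, -2.8]
gripper_width: 0.512
t 32.75 pos [0.4963 0.3706 0.1985] rot [176.9  22.2  93.8] q [ 39.7  22.9  81.9 -19.8  86.3  38.4] w 0.512 f [ 0.1  0.3 -2.8] axis [ 0.079 -0.373 -0.924]
  shift [ 0.0617 -0.0195  0.037 ] rows@50mm 1.49  spin 0.006 (cur yaw 93.8)
```

```bash
python3 -m crank '[[1,[0.04,-0.015,0.02],0],[1,[0.03,-0.006,0.03],0],[1,[0.015,-0.002,0.025],0],[1,[0,0,0],0]]'; python3 -c "
from h import *
plan([.476,.412,.042],93.5)"
```

```text
clock: 33.25
ee_pos: [0.476, 0.4203, 0.0974]
tool_rot: [176.5, 22.1, 93.7]
ft_force: [0.1, -0.7, -2.0]
gripper_width: 0.515
t 33.25 pos [0.476  0.4203 0.0974] rot [176.5  22.1  93.7] q [ 43.9  31.5  81.6 -19.3  79.5  45.2] w 0.515 f [ 0.1 -0.7 -2. ] axis [ 0.084 -0.371 -0.925]
  shift [ 0.0131 -0.0038  0.0543] rows@50mm 1.12  spin 0.004 (cur yaw 93.7)
```

```bash
python3 -m crank '[[1,[0.005,-0.003,0.02],0],[1,[0.004,-0.002,0.018],0],[1,[0.001,0,0.003],0]]'; python3 -c "
from h import *
plan([.476,.412,.042],93.5); snap('wrist','w10'); snap('side','s10')"
```

```text
clock: 33.62
ee_pos: [0.4762, 0.4132, 0.0562]
tool_rot: [176.3, 22.0, 93.5]
ft_force: [0.2, 0.6, -0.9]
gripper_width: 0.512
t 33.62 pos [0.4762 0.4132 0.0562] rot [176.3  22.   93.5] q [ 43.5  33.7  83.4 -19.8  75.4  46.4] w 0.512 f [ 0.2  0.6 -0.9] axis [ 0.087 -0.369 -0.925]
  shift [ 0.0042 -0.0012  0.0136] rows@50mm 0.29  spin 0.000 (cur yaw 93.5)
```

View pics/s10.png

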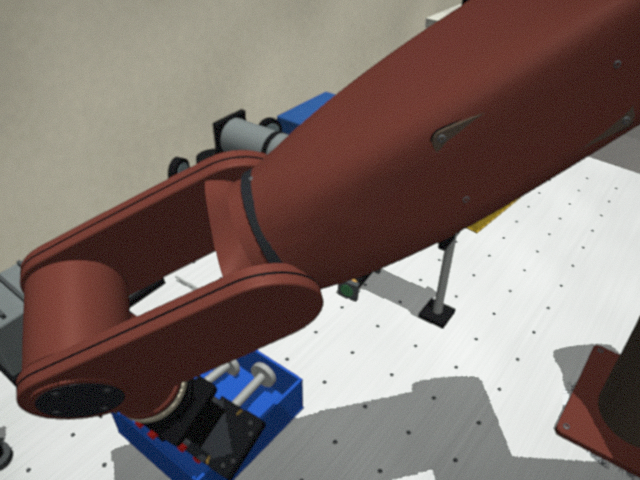

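View pics/w10.png

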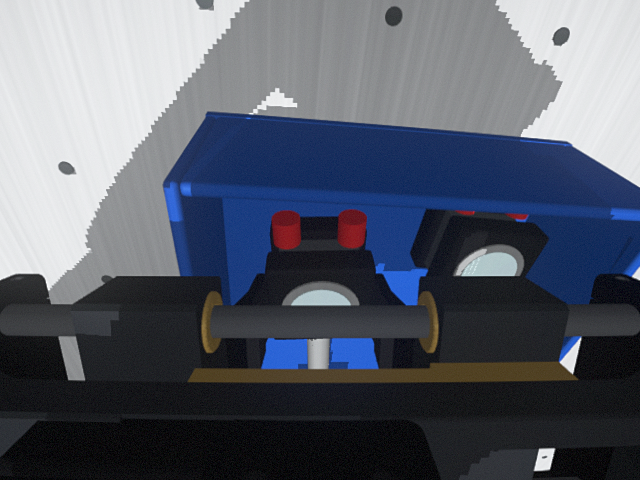

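Both posts lie side by side over the bin floor with a gap between the mounts. Now I lower the last 14 mm.

```bash
python3 -m crank '[[1,[0.003,-0.001,0.008],0],[1,[0.001,0,0.003],0]]'; python3 -c "
from h import *
plan([.476,.412,.041],93.5)"
```

```text
clock: 33.98
ee_pos: [0.4774, 0.4142, 0.0465]
tool_rot: [176.1, 21.8, 93.5]
ft_force: [0.8, 0.8, -2.5]
gripper_width: 0.509
t 33.98 pos [0.4774 0.4142 0.0465] rot [176.1  21.8  93.5] q [ 43.5  34.4  83.5 -19.9  74.4  46.8] w 0.509 f [ 0.8  0.8 -2.5] axis [ 0.09  -0.366 -0.926]
  shift [ 0.0001 -0.0019  0.0058] rows@50mm 0.12  spin -0.001 (cur yaw 93.5)
```

```bash
python3 -m crank '[[1,[0.001,-0.001,0.004],0],[1,[0.0,0,0.001],0]]'; python3 -c "
from h import *
plan([.476,.412,.041],93.5)"
```

```text
clock: 34.22
ee_pos: [0.477, 0.4136, 0.0416]
tool_rot: [176.1, 21.8, 93.5]
ft_force: [-1.2, -0.2, -0.0]
gripper_width: 0.511
t 34.23 pos [0.477  0.4136 0.0416] rot [176.1  21.8  93.5] q [ 43.5  34.7  83.7 -20.   73.9  46.9] w 0.511 f [-1.2 -0.2 -0. ] axis [ 0.091 -0.366 -0.926]
  shift [-0.0012 -0.0011  0.0011] rows@50mm 0.04  spin -0.001 (cur yaw 93.5)
```

```bash
python3 -m crank '[[1,[0,0,0.001],0],[0.4,[0,0,0],0],[0.38,[0,0,0],0]]'; python3 -c "
from h import *
plan([.476,.412,.041],93.5)"
```

```text
clock: 34.6
ee_pos: [0.4777, 0.4136, 0.0418]
tool_rot: [176.0, 21.8, 93.4]
ft_force: [0.3, 0.4, 0.1]
gripper_width: 0.601
t 34.6 pos [0.4777 0.4136 0.0418] rot [176.   21.8  93.4] q [ 43.5  34.7  83.7 -20.   73.9  46.9] w 0.601 f [0.3 0.4 0.1] axis [ 0.093 -0.365 -0.926]
  shift [-0.0011 -0.0019  0.0012] rows@50mm 0.05  spin -0.001 (cur yaw 93.4)
```

```bash
python3 -m crank '[[0.38,[0,0,-0.02],0],[0.38,[0,0,-0.04],0],[0.38,[0,0,-0.05],0],[0.4,[0,0,-0.05],0],[0.45,[0,0,-0.05],0],[0.45,[0,0,-0.03],0]]'; python3 -c "
from h import *
plan([.51,.13,.25],94)
snap('wrist','w11')"
```

```text
clock: 35.35
ee_pos: [0.4535, 0.5044, 0.276]
tool_rot: [176.0, 21.7, 93.4]
ft_force: [0.4, 0.1, -0.3]
gripper_width: 0.556
t 35.35 pos [0.4535 0.5044 0.276 ] rot [176.   21.7  93.4] q [ 49.8  30.1  63.8 -18.   99.   44.8] w 0.556 f [ 0.4  0.1 -0.3] axis [ 0.092 -0.364 -0.927]
  shift [-0.3407  0.0225  0.1656] rows@50mm 7.59  spin -0.010 (cur yaw 93.4)
```

View pics/w11.png

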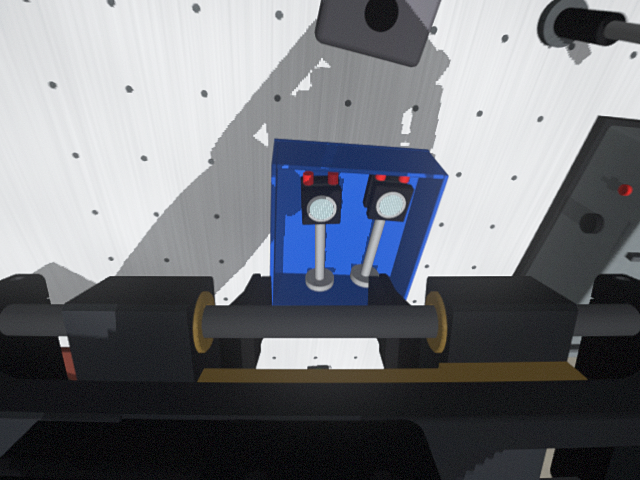

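Both mounts lie flat, side by side in the blue bin, at (320,240) and (378,235). Next is `lenstube_a`, gripped at about (0.509, 0.016).

```bash
python3 -m crank '[[0.48,[-0.045,0.002,0.02],0],[0.48,[-0.052,0.004,0.022],0],[0.48,[-0.052,0.004,0.022],0],[0.48,[-0.052,0.004,0.022],0],[0.48,[-0.052,0.004,0.022],0],[0.48,[-0.052,0.004,0.022],0],[0.48,[-0.035,0.002,0.015],0],[0.48,[0,0,0],0]]' 50; python3 -c "
from h import *
plan([.491,.089,.216],95)"
```

```text
clock: 36.4
ee_pos: [0.5123, 0.134, 0.2808]
tool_rot: [174.9, 21.0, 93.4]
ft_force: [0.1, 0.2, 1.1]
gripper_width: 0.52
t 36.4 pos [0.5123 0.134  0.2808] rot [174.9  21.   93.4] q [ 19.1  -0.1  99.3 -21.8  82.1  18.1] w 0.52 f [0.1 0.2 1.1] axis [ 0.11  -0.351 -0.93 ]
  shift [-0.0175 -0.0306  0.0737] rows@50mm 1.63  spin -0.029 (cur yaw 93.4)
```

```bash
python3 -m crank '[[0.48,[-0.012,-0.028,0.03],-0.02],[0.48,[-0.004,-0.005,0.035],0],[0.48,[0,0,0.005],0],[0.48,[0,0,0],0]]' 50; python3 -c "
from h import *
plan([.509,.016,.031],95)
m,_=snap('wrist','w12')"
```

```text
clock: 36.9
ee_pos: [0.4893, 0.0942, 0.2221]
tool_rot: [174.9, 20.9, 94.5]
ft_force: [0.1, 1.1, 0.8]
gripper_width: 0.519
t 36.9 pos [0.4893 0.0942 0.2221] rot [174.9  20.9  94.5] q [ 15.6  -3.2 108.8 -22.3  74.5  16.1] w 0.519 f [0.1 1.1 0.8] axis [ 0.116 -0.348 -0.93 ]
  shift [-0.006  -0.0049  0.2073] rows@50mm 4.15  spin -0.008 (cur yaw 94.5)
```

View pics/w12.png

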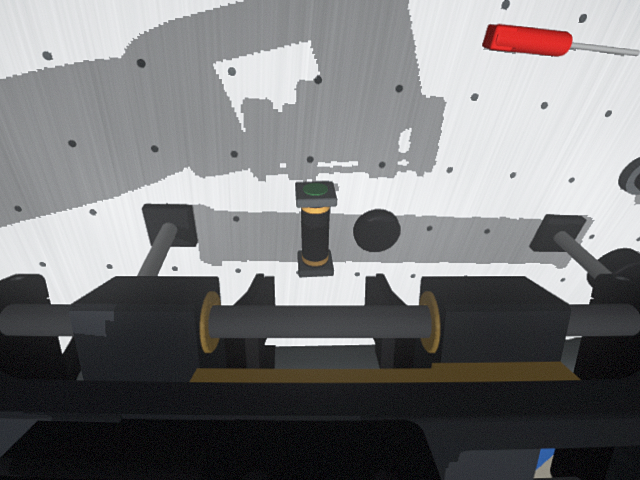

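`lenstube_a` shows its bands at (316,210) and (314,261), with the cap clear to the right at (377,230).

```bash
python3 -c "
from h import *
m=camera_model('wrist')
print(onz(m,[(316,210),(314,261)],.03),onz(m,[(377,230)],.016),onz(m,[(315,235)],.035))
plan([.511,.016,.031],95)"
```

```text
[[ 0.50808354  0.03399737  0.03      ]
 [ 0.51273927 -0.03185303  0.03      ]] [[0.58104588 0.00430603 0.016     ]] [[0.50950672 0.00684511 0.035     ]]
t 36.95 pos [0.4894 0.0943 0.2223] rot [174.9  20.9  94.5] q [ 15.6  -3.2 108.7 -22.3  74.5  16.1] w 0.52 f [ 0.2  0.3 -1.3] axis [ 0.117 -0.347 -0.93 ]
  shift [-0.0062 -0.0032  0.2077] rows@50mm 4.16  spin -0.008 (cur yaw 94.5)
```

```bash
python3 -m crank '[[0.48,[-0.006,-0.005,0.03],-0.008],[0.48,[0,0,0.04],0],[0.48,[0,0,0.04],0],[0.48,[0,0,0.02],0],[0.48,[0,0,0],0]]' 50; python3 -c "
from h import *
plan([.509,.016,.031],95)"
```

```text
clock: 37.58
ee_pos: [0.5083, 0.0476, 0.1085]
tool_rot: [174.2, 20.8, 95.0]
ft_force: [0.2, -0.0, 0.8]
gripper_width: 0.519
t 37.58 pos [0.5083 0.0476 0.1085] rot [174.2  20.8  95. ] q [  9.7   4.4 114.5 -24.8  59.2  16.1] w 0.519 f [ 0.2 -0.   0.8] axis [ 0.132 -0.343 -0.93 ]
  shift [-0.0019 -0.0105  0.083 ] rows@50mm 1.67  spin 0.001 (cur yaw 95.0)
```

```bash
python3 -m crank '[[0.48,[-0.002,-0.01,0.025],0],[0.48,[0,-0.001,0.03],0],[0.48,[0,0,0.015],0],[0.48,[0,0,0],0]]' 50; python3 -c "
from h import *
plan([.509,.016,.031],95)"
```

```text
clock: 38.08
ee_pos: [0.5139, 0.0233, 0.0492]
tool_rot: [173.5, 20.8, 94.9]
ft_force: [-1.0, -0.1, 0.2]
gripper_width: 0.523
t 38.08 pos [0.5139 0.0233 0.0492] rot [173.5  20.8  94.9] q [  6.8   9.6 116.6 -27.3  50.9  17.5] w 0.523 f [-1.  -0.1  0.2] axis [ 0.144 -0.342 -0.929]
  shift [ 0.0001 -0.0077  0.0187] rows@50mm 0.4  spin -0.001 (cur yaw 94.9)
```

```bash
python3 -m crank '[[0.48,[0,-0.007,0.01],0],[0.48,[0,-0.001,0.007],0],[0.48,[0,0,0.001],0]]' 50; python3 -c "
from h import *
plan([.509,.016,.031],95)"
```

```text
clock: 38.45
ee_pos: [0.5103, 0.0167, 0.0332]
tool_rot: [173.2, 20.8, 94.9]
ft_force: [0.6, 0.3, -0.5]
gripper_width: 0.519
t 38.45 pos [0.5103 0.0167 0.0332] rot [173.2  20.8  94.9] q [  6.   10.5 117.7 -28.3  48.6  18.2] w 0.519 f [ 0.6  0.3 -0.5] axis [ 0.148 -0.341 -0.928]
  shift [ 0.0002 -0.0016  0.0021] rows@50mm 0.05  spin -0.002 (cur yaw 94.9)
```

```bash
python3 -m crank '[[1,[0,-0.001,0.001],0],[1,[0,0,0],0],[1,[0,0,0],0],[1,[0,0,-0.01],0]]' 50; python3 -c "
from h import *
plan([.509,.016,.031],95)"
```

```text
clock: 38.95
ee_pos: [0.5071, 0.0196, 0.0411]
tool_rot: [173.3, 20.8, 94.9]
ft_force: [-0.9, 0.1, -2.7]
gripper_width: 0.327
t 38.95 pos [0.5071 0.0196 0.0411] rot [173.3  20.8  94.9] q [  6.4   9.4 117.9 -27.8  49.6  17.9] w 0.327 f [-0.9  0.1 -2.7] axis [ 0.146 -0.341 -0.929]
  shift [0.0001 0.0003 0.0109] rows@50mm 0.22  spin -0.002 (cur yaw 94.9)
```

```bash
python3 -m crank '[[1,[0,0,-0.02],0],[1,[0.02,0,-0.025],0],[1,[0.035,0,-0.02],0],[1,[0.035,0,-0.02],0],[1,[0,0,-0.04],0],[1,[0,0,-0.055],0],[1,[0,0,-0.055],0],[1,[0,0,-0.055],0],[1,[-0.02,0.01,-0.05],0],[1,[-0.02,0.01,-0.04],0]]' 50; python3 -c "
from h import *
plan([.50,0,.42],95)
plan([.50,-.30,.38],84)"
```

```text
clock: 40.2
ee_pos: [0.4604, 0.2061, 0.3887]
tool_rot: [173.8, 20.6, 95.3]
ft_force: [0.7, 0.6, -2.3]
gripper_width: 0.329
t 40.2 pos [0.4604 0.2061 0.3887] rot [173.8  20.6  95.3] q [ 28.6  -4.7  92.3 -21.4  94.5  20.9] w 0.329 f [ 0.7  0.6 -2.3] axis [ 0.139 -0.338 -0.931]
  shift [-0.2065  0.0156  0.046 ] rows@50mm 4.24  spin 0.005 (cur yaw 95.3)
t 40.2 pos [0.4604 0.2061 0.3887] rot [173.8  20.6  95.3] q [ 28.6  -4.7  92.3 -21.4  94.5  20.9] w 0.329 f [ 0.7  0.6 -2.3] axis [ 0.139 -0.338 -0.931]
  shift [-0.4722 -0.0271  0.1845] rows@50mm 10.15  spin 0.197 (cur yaw 95.3)
```

```bash
python3 -m crank '[[1,[-0.04,0.003,0.01],0],[1,[-0.05,0.004,0.014],0],[1,[-0.05,0.003,0.014],0],[1,[-0.05,0.003,0.018],0],[1,[-0.05,0.002,0.018],0],[1,[-0.05,0,0.018],0],[1,[-0.05,0,0.018],0],[1,[-0.05,0,0.018],0],[1,[-0.05,-0.002,0.018],0],[1,[-0.05,-0.002,0.018],0],[1,[-0.03,0,0.01],0]]' 50; python3 -c "
from h import *
plan([.512,-.354,.2],95)
m=camera_model('top')
print(onz(m,[(499,297),(496,332)],.045))
snap('wrist','w13');snap('top','t13')"
```

```text
clock: 41.58
ee_pos: [0.5418, -0.344, 0.4169]
tool_rot: [173.2, 20.0, 95.8]
ft_force: [0.5, 0.3, -1.4]
gripper_width: 0.33
t 41.58 pos [ 0.5418 -0.344   0.4169] rot [173.2  20.   95.8] q [-34.1  -1.2  86.  -10.9  77.3 -40.3] w 0.33 f [ 0.5  0.3 -1.4] axis [ 0.151 -0.325 -0.933]
  shift [ 0.0675 -0.0547  0.2012] rows@50mm 4.38  spin 0.013 (cur yaw 95.8)
[[ 0.50796464 -0.43483422  0.045     ]
 [ 0.4263463  -0.42938799  0.045     ]]
```

View pics/w13.png

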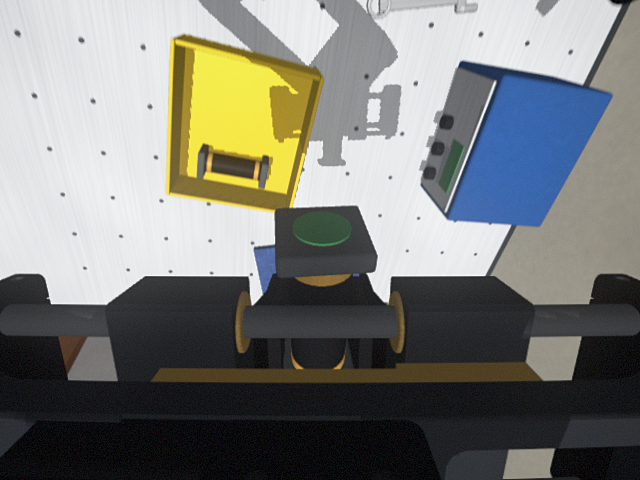

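View pics/t13.png

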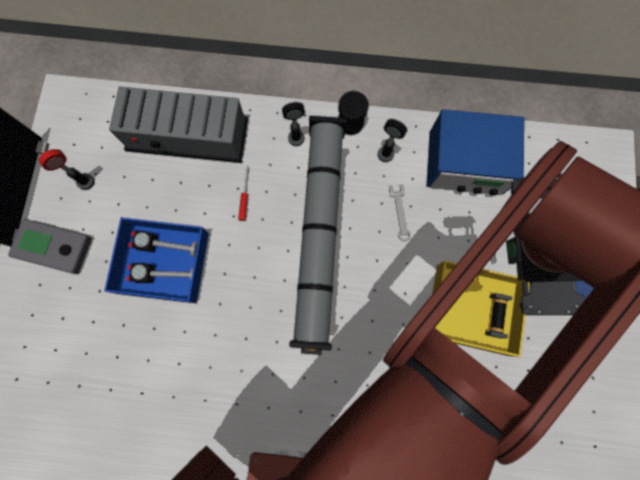

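```bash
python3 -c "
from h import *
w=camera_model('wrist')
print('LB',onz(w,[(234,165)],.04), onz(w,[(204,165),(266,170)],.045),'rim',onz(w,[(176,37),(322,71),(168,194),(292,210)],.07).round(3))
o=observe();Rm=R(o['tool_rot'])
c=np.array([.478,-.386]);a=np.radians(-6.7);B=np.array([[np.cos(a),-np.sin(a)],[np.sin(a),np.cos(a)]])
for xb,yb in ((30,51),(38,51),(10,51),(-20,51),(-40,51)):
  t=np.r_[c+B@(np.array([xb,yb])/1000),.038]
  lo=9
  g=[]
  for u in np.linspace(-.0375,.0375,31):
    for v in np.linspace(-.095,.095,77):
     for wz in np.linspace(0,.03,7):
      p=t+Rm@np.array([u,v,-.053-wz]); q=B.T@(p[:2]-c)*1000
      on=(abs(q[0])<92 and abs(q[1])<102) and (abs(q[0])>83 or abs(q[1])>93)
      if on: g.append((p[2],q.round(0)))
  g.sort(key=lambda s:s[0]); print(xb,yb,t.round(3),g[0] if g else None)
"
```

```text
LB [[ 0.46973283 -0.43749996  0.04      ]] [[ 0.42822474 -0.43910525  0.045     ]
 [ 0.51607472 -0.43905722  0.045     ]] rim [[ 0.408 -0.278  0.07 ]
 [ 0.576 -0.294  0.07 ]
 [ 0.381 -0.476  0.07 ]
 [ 0.558 -0.489  0.07 ]]
30 51 [ 0.514 -0.339  0.038] (np.float64(0.07106667647901624), array([-19.,  93.]))
38 51 [ 0.522 -0.34   0.038] (np.float64(0.07106667647901624), array([-11.,  93.]))
10 51 [ 0.494 -0.337  0.038] (np.float64(0.06500728108565593), array([-92.,  80.]))
-20 51 [ 0.464 -0.333  0.038] (np.float64(0.06858783290900519), array([-90.,  88.]))
-40 51 [ 0.444 -0.331  0.038] (np.float64(0.07079124941568167), array([-91.,  93.]))
```

```bash
python3 -c "
from h import *
plan([.518,-.344,.14],95.8)"
```

```text
t 41.67 pos [ 0.5416 -0.3448  0.4165] rot [173.3  20.   95.7] q [-34.1  -1.2  85.9 -11.   77.2 -40.2] w 0.334 f [-0.2  1.  -2.7] axis [ 0.15  -0.326 -0.933]
  shift [ 0.0974 -0.0536  0.2542] rows@50mm 5.55  spin -0.002 (cur yaw 95.7)
```

```bash
python3 -m crank '[[1,[0.015,-0.01,0.035],0],[1,[0.017,-0.01,0.045],0],[1,[0.017,-0.01,0.045],0],[1,[0.017,-0.01,0.045],0],[1,[0.017,-0.01,0.045],0],[1,[0,0,0],0]]'; python3 -c "
from h import *
plan([.518,-.344,.06],95.8)"
```

```text
clock: 42.42
ee_pos: [0.5161, -0.3374, 0.178]
tool_rot: [173.2, 19.8, 95.8]
ft_force: [0.3, 0.5, -3.0]
gripper_width: 0.33
t 42.42 pos [ 0.5161 -0.3374  0.178 ] rot [173.2  19.8  95.8] q [-35.2   2.8 107.6 -12.9  52.  -35.8] w 0.33 f [ 0.3  0.5 -3. ] axis [ 0.152 -0.322 -0.934]
  shift [ 0.0336 -0.0122  0.1127] rows@50mm 2.36  spin 0.000 (cur yaw 95.8)
```

```bash
python3 -m crank '[[1,[0.012,-0.005,0.03],0],[1,[0.012,-0.004,0.035],0],[1,[0.006,-0.003,0.025],0],[1,[0,0,0],0]]'; python3 -c "
from h import *
plan([.518,-.344,.038],95.8); snap('wrist','w14');snap('top','t14')"
```

```text
clock: 42.92
ee_pos: [0.5234, -0.3425, 0.0942]
tool_rot: [172.4, 20.4, 95.7]
ft_force: [0.3, -0.1, -2.2]
gripper_width: 0.332
t 42.92 pos [ 0.5234 -0.3425  0.0942] rot [172.4  20.4  95.7] q [-35.2  10.  110.1 -15.3  41.6 -32.5] w 0.332 f [ 0.3 -0.1 -2.2] axis [ 0.166 -0.331 -0.929]
  shift [ 0.0187 -0.0124  0.0518] rows@50mm 1.13  spin -0.001 (cur yaw 95.7)
```

View pics/w14.png

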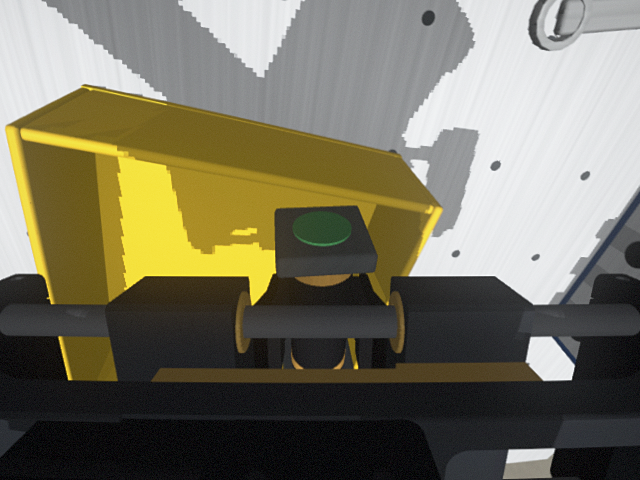

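The tube is inside the rim, with its +x wall clearance visible on the right. I continue down, moving slightly toward -x.

```bash
python3 -m crank '[[1,[0.008,-0.008,0.02],0],[1,[0.007,-0.004,0.018],0],[1,[0.001,-0.001,0.004],0]]'; python3 -c "
from h import *
plan([.518,-.344,.038],95.8)"
```

```text
clock: 43.4
ee_pos: [0.5241, -0.3481, 0.0606]
tool_rot: [171.5, 21.2, 95.5]
ft_force: [0.8, 0.5, -2.0]
gripper_width: 0.333
t 43.4 pos [ 0.5241 -0.3481  0.0606] rot [171.5  21.2  95.5] q [-35.6  13.  111.2 -16.9  36.4 -30.8] w 0.333 f [ 0.8  0.5 -2. ] axis [ 0.181 -0.342 -0.922]
  shift [ 0.0126 -0.0085  0.0183] rows@50mm 0.47  spin -0.005 (cur yaw 95.5)
```

```bash
python3 -m crank '[[1,[0.010,-0.007,0.009],0],[1,[0.003,-0.002,0.004],0]]'; python3 -c "
from h import *
plan([.518,-.344,.038],95.8)"
```

```text
clock: 43.65
ee_pos: [0.5182, -0.3428, 0.0454]
tool_rot: [171.3, 21.4, 95.4]
ft_force: [0.5, -0.2, -3.4]
gripper_width: 0.336
t 43.65 pos [ 0.5182 -0.3428  0.0454] rot [171.3  21.4  95.4] q [-35.5  13.5 112.8 -17.9  34.2 -29.5] w 0.336 f [ 0.5 -0.2 -3.4] axis [ 0.185 -0.345 -0.92 ]
  shift [ 0.0016 -0.0014  0.0072] rows@50mm 0.15  spin -0.007 (cur yaw 95.4)
```

```bash
python3 -m crank '[[1,[0.001,-0.001,0.004],0],[1,[0,0,0.001],0]]'; python3 -c "
from h import *
plan([.518,-.344,.038],95.8)"
```

```text
clock: 43.9
ee_pos: [0.5182, -0.3438, 0.0405]
tool_rot: [171.2, 21.4, 95.4]
ft_force: [-0.5, -0.4, -1.3]
gripper_width: 0.333
t 43.9 pos [ 0.5182 -0.3438  0.0405] rot [171.2  21.4  95.4] q [-35.6  14.  112.8 -18.2  33.6 -29.3] w 0.333 f [-0.5 -0.4 -1.3] axis [ 0.186 -0.345 -0.92 ]
  shift [ 0.0007 -0.0006  0.0023] rows@50mm 0.05  spin -0.006 (cur yaw 95.4)
```

```bash
python3 -m crank '[[1,[0.0005,-0.0005,0.002],0],[1,[0,0,0.001],0]]'; python3 -c "
from h import *
plan([.518,-.344,.038],95.8)"
```

```text
clock: 44.15
ee_pos: [0.5186, -0.3449, 0.0378]
tool_rot: [171.2, 21.5, 95.4]
ft_force: [-0.9, 1.0, 1.2]
gripper_width: 0.333
t 44.15 pos [ 0.5186 -0.3449  0.0378] rot [171.2  21.5  95.4] q [-35.7  14.4 112.7 -18.3  33.2 -29.2] w 0.333 f [-0.9  1.   1.2] axis [ 0.186 -0.346 -0.92 ]
  shift [ 0.0008 -0.0005 -0.0006] rows@50mm 0.02  spin -0.007 (cur yaw 95.4)
```

Contact: the force rose from -2 to +1 N. I open and withdraw along the tool axis.

```bash
python3 -m crank '[[0.52,[0,0,0.001],0],[0.52,[0,0,0],0],[0.52,[0,0,-0.02],0],[0.52,[0,0,-0.035],0],[0.52,[0,0,-0.05],0],[0.52,[0,0,-0.05],0],[0.52,[0,0,-0.05],0],[0.52,[0,0,-0.05],0]]'; python3 -c "
from h import *
plan([.518,-.344,.038],95.8); snap('wrist','w15');snap('top','t15');snap('side','s15')"
```

```text
clock: 45.15
ee_pos: [0.4695, -0.2555, 0.2765]
tool_rot: [171.2, 21.4, 95.4]
ft_force: [0.0, -0.5, 0.4]
gripper_width: 0.477
t 45.15 pos [ 0.4695 -0.2555  0.2765] rot [171.2  21.4  95.4] q [-29.7 -15.2 113.6 -13.6  62.4 -32.5] w 0.477 f [ 0.  -0.5  0.4] axis [ 0.185 -0.345 -0.92 ]
  shift [0.0008 0.0006 0.259 ] rows@50mm 5.18  spin -0.007 (cur yaw 95.4)
```

View pics/w15.png

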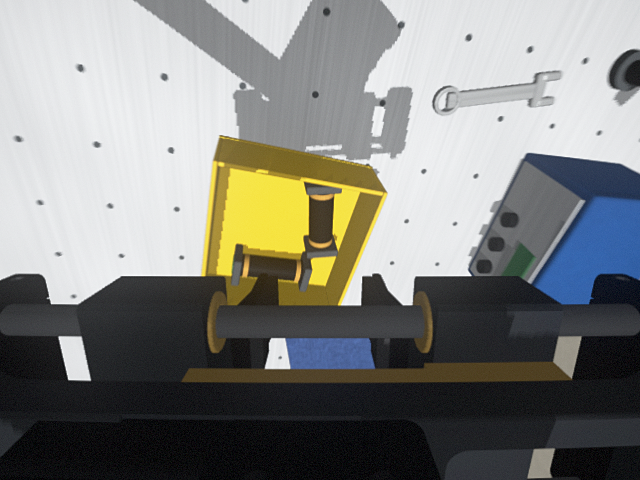

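View pics/t15.png

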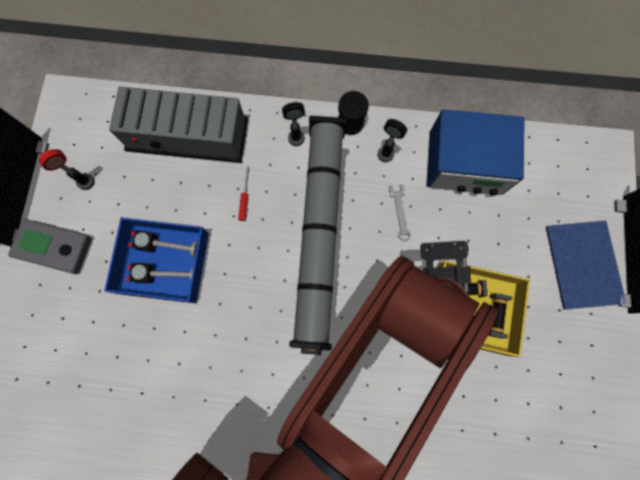

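View pics/s15.png

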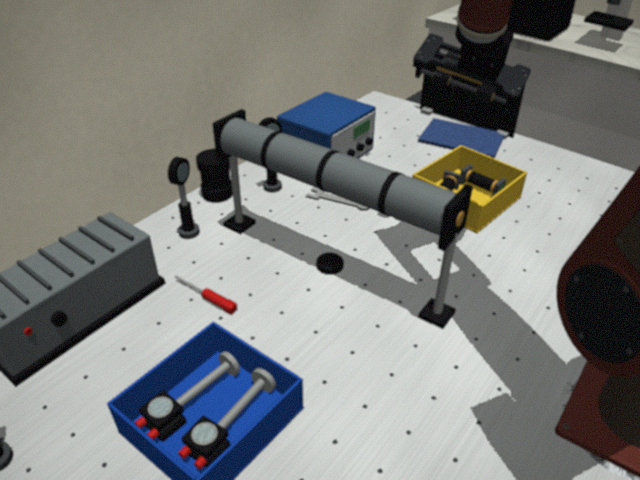

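In the wrist view the two lens tubes meet corner to corner near (312,255). I need a clearer look, so I move back and zoom in.

```bash
python3 -m crank '[[0.5,[0.03,0,-0.05],0],[0.5,[0.03,0,-0.05],0],[0.5,[0.03,0,-0.04],0],[0.5,[0,0,0],0]]'; python3 -c "
from h import *
a=cv2.imread('pics/w15.png')[130:310,190:400]; cv2.imwrite('pics/w15c.png',cv2.resize(a,None,fx=3.3,fy=3.3,interpolation=cv2.INTER_CUBIC))
m,im=snap('wrist','w16'); snap('side','s16'); snap('top','t16')
t=cv2.imread('pics/t16.png')[250:370,415:545]; cv2.imwrite('pics/t16c.png',cv2.resize(t,None,fx=5,fy=5,interpolation=cv2.INTER_CUBIC)[:600])
a=cv2.imread('pics/s16.png')[130:240,400:540]; cv2.imwrite('pics/s16c.png',cv2.resize(a,None,fx=5,fy=5,interpolation=cv2.INTER_CUBIC))
plan([.5,-.3,.3])"
```

```text
clock: 45.8
ee_pos: [0.4352, -0.1215, 0.3732]
tool_rot: [171.2, 21.5, 95.3]
ft_force: [-0.2, -0.7, 0.2]
gripper_width: 0.496
t 45.95 pos [ 0.4343 -0.1237  0.3696] rot [171.5  21.4  95.2] q [-13.8 -26.3 111.9 -17.4  79.3 -19.6] w 0.504 f [-0.2 -0.4  0.3] axis [ 0.179 -0.346 -0.921]
  shift [-0.1437  0.0297  0.1369] rows@50mm 4.01
```

View pics/w15c.png

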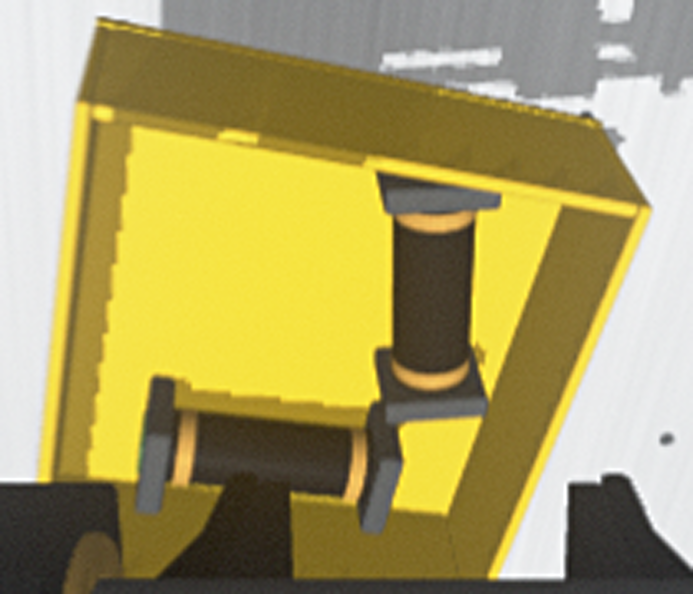

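View pics/s16c.png

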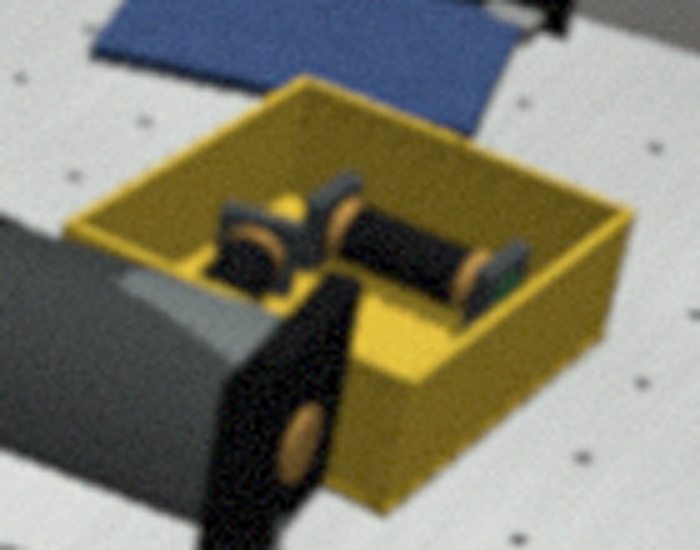

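View pics/t16c.png

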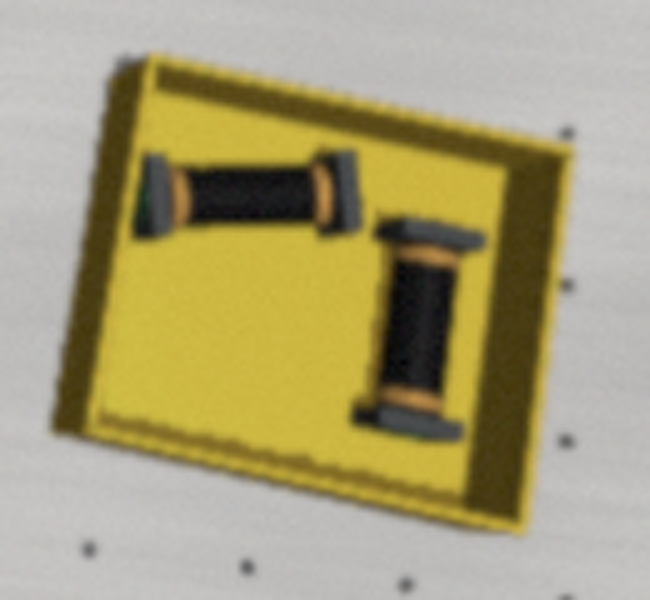

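The top view shows both lens tubes flat, with clear yellow floor between them: crop (355,200) against (380,235). I do a size and height check, plus a before/after comparison of the leave-alone things, then hand in.

```bash
python3 -c "
from h import *
m=camera_model('top')
f=lambda p:onz(m,np.array(p)/5+[414.6,249.6],.045)
a=f([(138,155),(358,150)]);b=f([(432,222),(412,437)])
print(a.round(3),np.linalg.norm(a[0]-a[1]),b.round(3),np.linalg.norm(b[0]-b[1]))
A=cv2.imread('pics/top0.png').astype(int);B=cv2.imread('pics/t16.png').astype(int)
for n,(x0,y0,x1,y1) in dict(driver=(235,160,255,225),wrench=(385,180,412,243)).items():
  d=abs(A-B)[y0:y1,x0:x1].max(2); print(n,d.mean().round(1),(d>60).sum())
A=cv2.imread('pics/side0.png').astype(int);B=cv2.imread('pics/s15.png').astype(int)
d=abs(A-B)
for n,(x0,y0,x1,y1) in dict(cap=(312,248,347,276),driver=(172,270,242,316)).items():
  e=d[y0:y1,x0:x1].max(2); print(n,e.mean().round(1),(e>60).sum())
print(observe()['ft_force'].round(1)); print(close_job())"
```

```text
[[ 0.532 -0.301  0.045]
 [ 0.546 -0.404  0.045]] 0.10418951778370034 [[ 0.516 -0.439  0.045]
 [ 0.415 -0.432  0.045]] 0.10054069472635978
driver 26.3 0
wrench 26.6 0
cap 8.2 0
driver 8.4 0
[-0.2 -0.4  0.3]
the job is handed in; nothing more can be done
None
```

All four optics are in their bins and the job is handed in, at about 46 s of the 72 s allowed. Both mirror mounts lie flat side by side in the blue bin. Both lens tubes lie flat in the yellow bin, at right angles to each other. The floor shows between them, and neither rests on the other.

- **Lowering:** I let each part go only after the force reading showed it resting on the bin floor. Setting down the first mount (`mount_b`) pressed at about 40 N on the wrist sensor, through the held part.
- **Reaching under the tube:** The moves had no tilt command, so I tilted the tool about 22° by pushing the arm against its reach limits. That is less than the suggested 30–45°. I worked out at least 17 mm of clearance to the beam tube, and no force reading while reaching under it or pulling the parts out showed contact.
- **Last checks:**
  - The lens tubes measured 104 mm and 101 mm long at the height they should lie, against 100 mm expected.
  - The mounts' flatness I judged by eye from the side and top pictures.
  - The driver, dust cap and wrench look unmoved in before-and-after pictures.
  - The gripper was empty and clear of everything.
- **Disagreements along the way:** One wrist picture placed things 3–5 mm off, and I went by the other views. My first outline of the yellow bin wrongly included an outer wall, which I corrected before placing anything there.

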